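Copy a bracket's angle to the mitre jig with a bevel

TASK

Copy the angle of the brass corner to the mitre jig. Set the bevel on the bench inside the brass corner, stock flush along the fixed brass leg and blade flush against the other, and only then press its red lever fully down to lock it. Carry the locked bevel to the mitre jig, lay its stock flush along the aluminium rail with the pivot in the jig's corner, swing the blue arm in flush against the blade, and leave everything so, without disturbing the other things.

Things in the scene. Friction and masses are not known exactly. Their poses are not given: they have to be found in the camera images.
- bevel: Bevel gauge, loose, 0.41 kg. Origin on the bench under the pivot; x along the dark steel stock, z up. Stock 24 wide (y -12..12), 22 high, x -12 (end rounded about the pivot) to 125. On it a wooden grip 16 wide, x 64..124, z 22..53: grasp it across y, above z 26 where a wall stands beside. Seated flush in a corner, the pivot is 12 from both walls.
- lock_tip (a point): Centre of the red ball end (11 mm) of the lock lever, 42 mm from the lever's axis, which crosses the stock above the pivot at z = 34. Raised: x 26, z 67 in the bevel frame; locked: x 42, z 34.
- bevel_blade (a joint): Angle (rad) from the stock (bevel x) to the blade, counter-clockwise seen from above; starts 0.7 to 1.0. Light friction (0.02 N m) while unlocked, over 0.6 N m when locked.
- blade_mid (a point): Point on the blade's centre line 56 mm from the pivot, 11 mm above the bench; x along the blade away from the pivot, z up. Blade: steel strip 24 wide, 4 thick (z 9..13), reaching to 105 from the pivot, with a brass stud 12 in diameter, z 13..44, 92 from the pivot on its centre line.
- bevel_lock (a joint): Red lock lever: 0 = raised about 52 degrees (unlocked), 0.9 rad = flat along the stock (locked; counts as locked above 0.72). Press its ball end down from above, about 2 N; it stays where it is left.
- pattern: Brass corner to copy, screwed to the bench. Origin on the bench at the inner vertex; x along the inner face of the fixed leg; that leg lies at y < 0, the inside of the corner at y > 0. Both legs: walls 112 long, 9 thick, 22 high, with a foot 4 high reaching 34 outward. The bench inside is bare.
- pattern_leg (a joint): Opening of the brass corner (rad), from the fixed leg counter-clockwise (from above) to the second leg; 1.6 to 2.2, riveted, does not turn.
- pattern_leg_face (a point): On the second brass leg's inner face, 56 mm from the vertex, 11 mm up; x along the leg away from the vertex, the inside of the corner toward -y.
- jig: Mitre jig, screwed to the bench: aluminium rail of the same size and frame as the fixed brass leg (origin at the inner vertex on the bench, x along the rail's inner face, inside at y > 0).
- swing_arm (a joint): Angle (rad) of the blue swing arm from the rail, counter-clockwise from above; starts 2.4 to 2.65, wider than the brass corner. Stiff (0.1 N m), stays where it is left.
- swing_arm_face (a point): On the blue arm's inner face, 56 mm from the vertex, 11 mm up; x along the arm away from the vertex, inside toward -y. Arm 112 long, 9 thick, z 1..23, no foot; black knob 14 to 19 in diameter, z 23..53, 95 mm from the vertex, centred 4.5 outward of the inner face.
- oil_tin: Bystander: small dark oil tin with a red spout, 28x52x110, origin under its centre.
- brush_jar: Fixed obstacle: glass jar with brushes, 62 across, 169 high, origin under its centre.
- steel_block: Bystander: steel bench block 52x52x28, origin under its centre.
- rubber_block: Bystander: white polishing block 28x58x18, origin under its centre.
- fire_brick: Bystander: refractory brick 79x163x31, origin under its centre.
- white_bottle: Bystander: small white bottle with a screw cap, 36 across, 77 high, origin under its centre.
- ring_clamp: Bystander: wooden hand clamp 29x136x24 lying flat, origin under its centre.

How it is judged (in metres and radians):
On the way, in this order (a step that is already met when the one before it is completed fails the run):
1. the unlocked bevel lies in the brass corner, stock flush along the fixed leg and blade flush along the other (height (world z) of bevel between -0.004 and 0.006 m and angle between bevel's own z axis and vertical below 0.06 rad and angle between the x axis of bevel and the x axis of pattern, either way round below 0.045 rad and y of bevel in the frame of pattern between 0.008 and 0.0155 m and x of bevel in the frame of pattern between 0 and 0.03 m and angle between the x axis of blade_mid and the x axis of pattern_leg_face, either way round below 0.045 rad and y of blade_mid in the frame of pattern_leg_face between -0.0155 and -0.008 m), for 0.2 s.
2. the lever is pressed down with the bevel still flush in the brass corner (all of step 1 and value of joint bevel_lock above 0.72 rad), for 0.2 s.
3. the locked bevel lies in the jig with its stock flush along the rail (value of joint bevel_lock above 0.72 rad and height (world z) of bevel between -0.004 and 0.006 m and angle between bevel's own z axis and vertical below 0.06 rad and angle between the x axis of bevel and the x axis of jig, either way round below 0.045 rad and y of bevel in the frame of jig between 0.008 and 0.0155 m and x of bevel in the frame of jig between 0 and 0.03 m), for 0.2 s.
At the end, for the whole second after the job is handed in: The locked bevel (lever above 0.72 rad) rests on the bench in the jig, its stock parallel to the rail within 2.6 degrees and within 3.5 mm of touching it, pivot 0 to 30 mm along the rail from the vertex; the blue arm lies along the blade within 2.6 degrees and 3.5 mm; all at rest (all of step 3 and angle between the x axis of blade_mid and the x axis of swing_arm_face, either way round below 0.045 rad and y of blade_mid in the frame of swing_arm_face between -0.0155 and -0.008 m and linear speed of bevel below 0.01 m/s and velocity of joint swing_arm between -0.03 and 0.03 rad/s).
It fails at once if the bevel is brought into the jig's corner unlocked (horizontal distance between bevel and jig below 0.06 m and not (value of joint bevel_lock above 0.72 rad)).
It fails at once if a bystander is shifted by more than 25 mm or tipped (distance of any of oil_tin, steel_block, rubber_block, fire_brick, white_bottle, ring_clamp from where it was at the start of the episode above 0.025 m or angle between any of oil_tin, white_bottle's own z axis and vertical above 0.4 rad).
It also fails if it takes over 67 s, if anything falls off the work surface, if the arm or the gripper's body presses on something with over 40 N, if the wrist force passes 120 N, or if a joint passes its speed limit or range.

ROBOT

A 6-joint arm with a two-finger parallel gripper is mounted at the origin on a cart in front of the work surface, level with it; the furniture and walls round the work are solid. World frame = base frame: x ahead of the robot, y to its left, z up, the work surface at z = 0. Lengths are in mm, angles in rad, forces in N, time in s.
With the tool pointing down it reaches from about 350 to 975 mm from the base axis. Payload 7.1 kg.
Tool frame: the origin (TCP) lies midway between the tips of the shut fingers; the grasp point (between the pads) lies 19 mm behind it (ctrl.hold_point_z is the distance from the TCP to the grasp point, in mm); z points along the fingers, y is the direction in which the jaws open and shut (so a half turn about z gives the same grasp; the last joint's range is limited). The gripper opens to 88 mm and grips with 3 to 60 N. Pads are 20 mm wide; open, the fingers measure 115 mm over their backs; the gripper's body (75 mm by 178 mm) begins 61 mm behind the grasp point.
Start: joints at [-1.337, 0.423, 1.63, -0, 1.089, -0.019], TCP at [156.341, -605.113, 222.675] pointing down, gripper open.
Joint ranges: [-3, 3], [-0.9, 2.11], [0.09, 2.58], [-1.31, 4.45], [0.11, 2.69], [-2.54, 2.54]. Speed limits (rad/s): [2.39, 2.39, 3.01, 3.14, 3.14, 3.14].

INTERFACE

Orientations are given as a rotation vector (axis times angle).
In Python, from workcell import ctrl, eyes gives the robot as it stands.
- The arm moves only by the tool move_arm, never from a script. Its argument "deltas" is a list of rows, each a list of 6 numbers: the shift along the tool's x, y, z in mm, then the turn, a rotation vector about the tool's x, y, z in rad. A call has 1 to 5 rows; each row shifts and turns the pose as measured when the row begins, along the tool's axes as they then stand; what a row does not reach is not made up. A row lasts 1/12 s, in which the tool goes at most 41.7 mm and 7.16 degrees, less where a joint would pass 70% of its speed; a pose out of reach is approached as far as the arm can. A call is refused whole if a number of a shift passes 41.7 or a number of a turn 0.125, either way. A call with a gripper value outside its range is refused whole. "hand" is the closure, from -1 (fully open) to 1 (shut), set as the call begins (left out, the last holds). The fingers move at their own pace and stop on an object; the grip force is fixed at half the most. Time passes only in rows, so rows that do not move let the fingers close. It gives the time, the measured TCP pose, the force and the opening at its end, in the units of the state.
- ctrl.get_obs(): the state, without advancing time (a new reading comes with each control period).
- eyes.get_image(name): name is "scene" or "top"; returns a dict with "frame" (384x512x3 uint8, red, green, blue), "range_z" (384x512 float32, mm along the optical axis (not along the pixel's ray), 0 where there is no reading), "fx", "fy", "cx", "cy" (pixels), "D" ([k1, k2, p1, p2, k3] as OpenCV has them; the pictures are not rectified), "cam_to_world" (4x4, takes a point from camera to world coordinates). Camera axes: x right, y down, z forward; pixel columns grow to the right and rows downward; lengths in mm; the calibration is good to about 2 mm. A picture is of the moment at which its call begins.
- ctrl.close_job(): hands the job in, once; it reports no verdict.
The state is a dict: "t": time; "qpos": joint angles; "qvel": joint speeds; "joint_torque": joint torques, N m; "ee_pos": TCP position; "orientation": TCP orientation; "ft_force": force on the tool from outside, world axes, zero at the start; "moment": the same for the moment, N m; "width": finger opening in mm.
Only numpy, scipy, OpenCV 4.12 (cv2) and the standard library are available. Lean on these libraries where they do the work, as an engineer would, in place of code of your own. Each camera call takes 0.05 s, during which the arm holds its last target.

## Working session

There is one attempt and no reset: what is moved stays moved. The work goes in short steps, Python scripts to look and compute and a tool call to move; the robot and the scene stay as the last step left them, time stands still between calls to the robot, and variables do not carry over. Pictures are saved under pics/ and viewed, and the job is handed in when it is done.

Besides the shell and the picture viewer there is one more tool, called in YAML: its name, and indented under it one key for each argument. move_arm: Moves the arm, as the interface text tells. Its arguments: {"type":"object","properties":{"deltas":{"type":"array"},"hand":{"type":"number"}},"required":["deltas"]}

```bash
ls; mkdir -p pics; python3 - <<'E'
from workcell import ctrl, eyes
import cv2
print(ctrl.get_obs())
for n in("scene","top"):
    d=eyes.get_image(n)
    cv2.imwrite(f"pics/{n}0.png",cv2.cvtColor(d["frame"],cv2.COLOR_RGB2BGR))
    print(n,d["fx"],d["fy"],d["cx"],d["cy"],d["D"],d["cam_to_world"])
E
```

```text
pics
{'t': 0.0, 'qpos': array([-1.33703945e+00,  4.23810128e-01,  1.63071765e+00,  2.31671044e-05,
        1.08860386e+00, -1.89886997e-02]), 'qvel': array([-0.00094079, -0.00241845,  0.0009913 ,  0.00059013, -0.00087172,
        0.00126706]), 'joint_torque': array([-2.42372539e-05, -5.44624150e+01, -2.73676032e+01,  6.43873005e-02,
        2.26563087e-02, -1.11547217e-04]), 'ee_pos': array([ 156.19430276, -604.57458982,  221.91001854]), 'orientation': array([-3.11502230e+00, -3.95746054e-01,  2.26941091e-04]), 'ft_force': array([ 0.73384393, -0.23619202, -0.43967674]), 'moment': array([-0.00465181, -0.01457505,  0.01910413]), 'width': 88.00217262526323}
scene 451.9205192050564 451.9205192050564 255.95291356743306 192.15716488566247 [-0.00814568  0.          0.          0.          0.        ] [[ 4.68593434e-01 -3.84575408e-01  7.95312485e-01 -4.61891663e+02]
 [-8.83011129e-01 -1.76715419e-01  4.34813761e-01 -6.03905109e+02]
 [-2.66747004e-02 -9.06020649e-01 -4.22392051e-01  5.87141931e+02]
 [ 0.00000000e+00  0.00000000e+00  0.00000000e+00  1.00000000e+00]]
top 464.6468304469316 464.6468304469316 252.7752831853871 189.52527112055034 [0.00473316 0.         0.         0.         0.        ] [[ 2.15554440e-01 -9.53597006e-01  2.10211877e-01  2.04541774e+02]
 [-9.76476120e-01 -2.11718078e-01  4.08637147e-02 -1.29006727e+02]
 [ 5.53813858e-03 -2.14075233e-01 -9.76801476e-01  1.54380653e+03]
 [ 0.00000000e+00  0.00000000e+00  0.00000000e+00  1.00000000e+00]]
```

View pics/scene0.png

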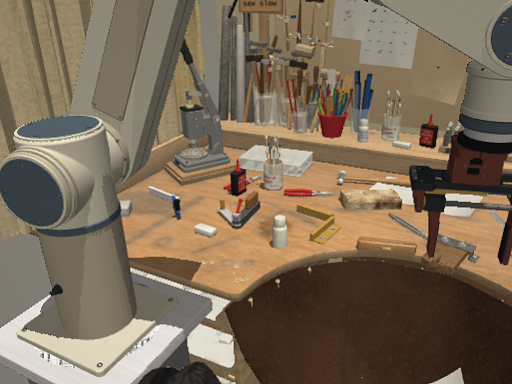

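View pics/top0.png

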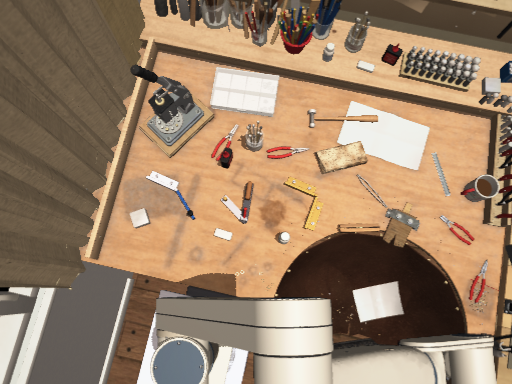

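The top view shows the bevel near (240,202), the brass corner near (308,203), and the jig near (170,190). I'll zoom in on these.

```bash
cat > h.py <<'E'
from workcell import ctrl, eyes
import cv2, numpy as np
def K(d): return np.array([[d["fx"],0,d["cx"]],[0,d["fy"],d["cy"]],[0,0,1.]])
def ray(d,uv,z):
    uv=np.asarray(uv,float).reshape(-1,1,2)
    p=cv2.undistortPoints(uv,K(d),np.array(d["D"],float)).reshape(-1,2)
    T=np.array(d["cam_to_world"]);r=np.c_[p,np.ones(len(p))]@T[:3,:3].T;o=T[:3,3]
    return o+r*((np.asarray(z)-o[2])/r[:,2])[:,None]
def proj(d,P):
    T=np.linalg.inv(np.array(d["cam_to_world"]))
    return cv2.projectPoints(np.asarray(P,float).reshape(-1,1,3),cv2.Rodrigues(T[:3,:3])[0],T[:3,3],K(d),np.array(d["D"],float))[0].reshape(-1,2)
def crop(d,u0,v0,u1,v1,s,fn,pts=None):
    im=cv2.cvtColor(d["frame"],cv2.COLOR_RGB2BGR)[v0:v1,u0:u1]
    im=cv2.resize(im,None,fx=s,fy=s,interpolation=cv2.INTER_CUBIC)
    if pts is not None:
        for p in pts: cv2.circle(im,(int((p[0]-u0+.5)*s),int((p[1]-v0+.5)*s)),3,(255,0,255),1)
    cv2.imwrite(fn,im)
E
python3 - <<'E'
from h import *
d=eyes.get_image("top"); crop(d,130,150,330,250,4,"pics/t1.png"); np.save("top0.npy",d,allow_pickle=True)
d=eyes.get_image("scene"); crop(d,130,150,350,255,3.6,"pics/s1.png"); np.save("scene0.npy",d,allow_pickle=True)
E
```

```text
(no output)
```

View pics/t1.png

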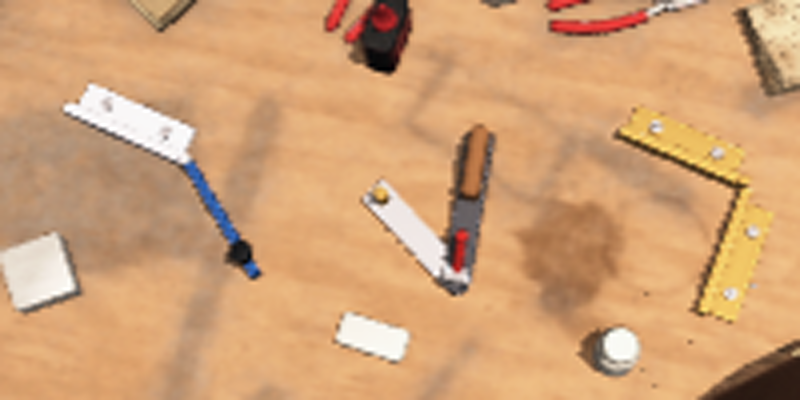

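View pics/s1.png

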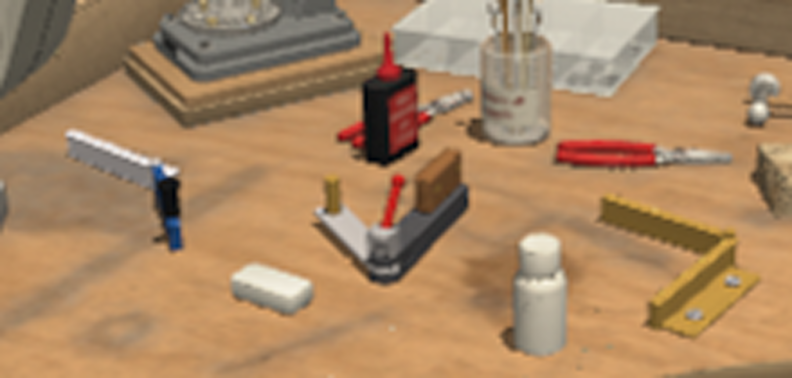

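```bash
cat > z.py <<'E'
from h import *
def zoom(d,u0,v0,u1,v1,s,fn,step=5):
    im=cv2.cvtColor(d["frame"],cv2.COLOR_RGB2BGR)[v0:v1,u0:u1]
    im=cv2.resize(im,None,fx=s,fy=s,interpolation=cv2.INTER_NEAREST)
    for u in range((u0//step+1)*step,u1,step):
        cv2.line(im,(int((u-u0+.5)*s),0),(int((u-u0+.5)*s),4),(0,0,255),1)
        if u%10==0: cv2.putText(im,str(u),(int((u-u0)*s),14),0,.35,(0,0,255),1)
    for v in range((v0//step+1)*step,v1,step):
        cv2.line(im,(0,int((v-v0+.5)*s)),(4,int((v-v0+.5)*s)),(0,0,255),1)
        if v%10==0: cv2.putText(im,str(v),(5,int((v-v0+.5)*s)),0,.35,(0,0,255),1)
    return im
E
python3 - <<'E'
from z import *
d=np.load("top0.npy",allow_pickle=True).item()
a=[zoom(d,280,172,330,234,8,""),zoom(d,140,165,200,225,8,""),zoom(d,215,175,265,235,8,"")]
h=max(i.shape[0] for i in a); a=[cv2.copyMakeBorder(i,0,h-i.shape[0],0,0,0) for i in a]
cv2.imwrite("pics/z1.png",cv2.resize(np.hstack(a[:2]),None,fx=.9,fy=.9)); cv2.imwrite("pics/z2.png",a[2])
# base heights
R=d["range_z"]; v,u=np.mgrid[0:384,0:512]
T=np.array(d["cam_to_world"])
p=cv2.undistortPoints(np.stack([u,v],-1).reshape(-1,1,2).astype(float),K(d),np.array(d["D"])).reshape(-1,2)
W=(np.c_[p,np.ones(len(p))]*R.reshape(-1,1))@T[:3,:3].T+T[:3,3]; W=W.reshape(384,512,3)
for n,(U,V) in dict(pv=(316,197),jv=(177,190),piv=(243,220),oil=(226,155),jar=(253,137),wb=(284,238),rub=(222,234),steel=(138,217),bench=(210,190),brick=(341,156)).items(): print(n,W[V,U].round(1))
np.set_printoptions(linewidth=250)
print(W[185:205:1,296:322:2,2].round(0))
E
```

```text
pv [ 550.7 -276.3   31.4]
jv [475.7 182.3  20.7]
piv [422.8 -56.5  32.4]
oil [612.2  42.3  85.1]
jar [675.3 -33.8 134.2]
wb [ 388.1 -197.7   79.4]
rub [364.7   1.4  17.6]
steel [358.7 283.8  26.2]
bench [503.   76.7   3.4]
brick [ 709.  -332.8   29.4]
[[ 2.000e+00  2.000e+00  3.000e+00  5.000e+00  5.000e+00  6.000e+00  0.000e+00  1.300e+01  5.000e+00  4.000e+00 -3.000e+00  9.000e+00  2.000e+00]
 [ 2.400e+01  2.900e+01  4.000e+00  8.000e+00  4.000e+00  2.000e+00  6.000e+00  2.000e+00  4.000e+00  6.000e+00  4.000e+00  3.000e+00  1.000e+01]
 [ 2.100e+01  2.300e+01  1.900e+01  1.000e+01  0.000e+00  3.000e+00  3.000e+00  7.000e+00  7.000e+00 -1.000e+00 -5.000e+00  8.000e+00  1.000e+00]
 [ 2.600e+01  2.300e+01  2.000e+01  2.100e+01  7.000e+00  3.000e+00  6.000e+00 -5.000e+00  1.000e+00  8.000e+00  0.000e+00  4.000e+00  3.000e+00]
 [ 1.000e+01  1.900e+01  2.000e+01  1.900e+01  1.900e+01  8.000e+00  3.000e+00  0.000e+00  1.200e+01  4.000e+00  0.000e+00 -3.000e+00  5.000e+00]
 [ 5.000e+00  2.000e+00  1.500e+01  1.800e+01  2.400e+01  2.700e+01  7.000e+00  1.200e+01  2.000e+00  3.000e+00 -3.000
[... 1372 characters left out ...]
e+00  3.000e+00 -3.000e+00 -1.000e+00  8.000e+00  2.000e+00  0.000e+00  2.200e+01  2.300e+01 -0.000e+00 -0.000e+00]
 [-2.000e+00 -3.000e+00 -4.000e+00  6.000e+00 -1.000e+00  1.000e+00  3.000e+00  2.000e+00 -4.000e+00  2.400e+01  2.100e+01  2.000e+00 -4.000e+00]
 [-7.000e+00  2.000e+00 -0.000e+00 -6.000e+00  1.000e+00  1.000e+00  0.000e+00 -4.000e+00  6.000e+00  2.600e+01  1.000e+01  1.000e+00  1.100e+01]
 [-3.000e+00 -0.000e+00  1.000e+00 -1.000e+00 -8.000e+00  0.000e+00  7.000e+00  2.000e+00 -3.000e+00  1.900e+01  2.000e+00  5.000e+00 -1.000e+00]
 [-2.000e+00 -5.000e+00  2.000e+00  3.000e+00  0.000e+00  2.000e+00  5.000e+00 -1.000e+00  1.800e+01  2.300e+01  7.000e+00  6.000e+00  8.000e+00]]
```

View pics/z1.png

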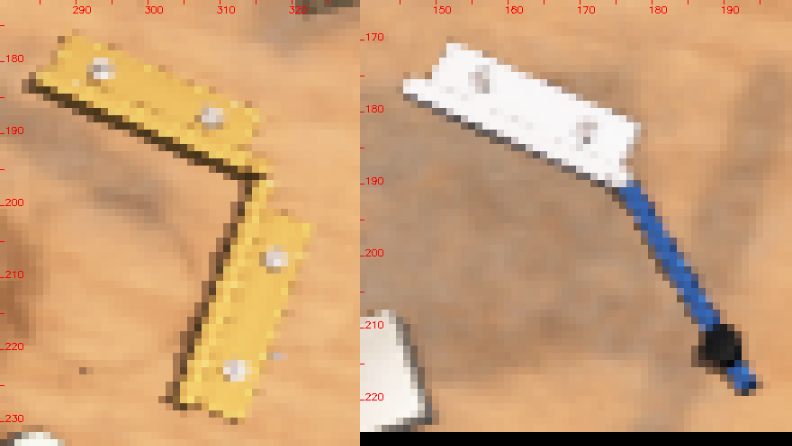

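View pics/z2.png

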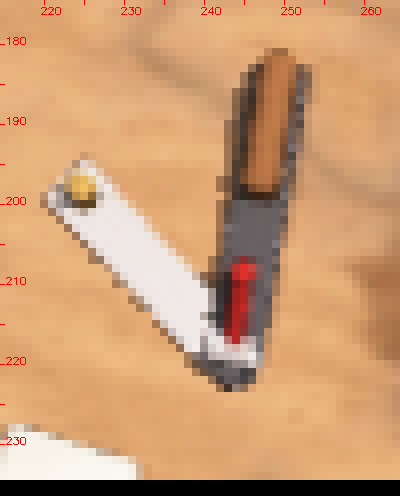

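```bash
cat > e.py <<'E'
from h import *
def strip(d,p0,p1,half=5,n=40,ch=None,lo=.08,hi=.92,th=None):
    """profile across segment p0-p1 (pixels); returns half-crossing points either side of darkest"""
    g=d["frame"].astype(float).max(2) if ch is None else ch
    p0=np.array(p0,float);p1=np.array(p1,float);t=(p1-p0)/np.linalg.norm(p1-p0);nn=np.array([-t[1],t[0]])
    A=[];B=[]
    s=np.arange(-half,half+.01,.1)
    for f in np.linspace(lo,hi,n):
        c=p0+(p1-p0)*f
        q=(c+np.outer(s,nn)).astype(np.float32)
        pr=cv2.remap(g.astype(np.float32),q[:,0].copy(),q[:,1].copy(),cv2.INTER_LINEAR).ravel()
        k=np.argmin(np.where(abs(s)<2.5,pr,1e9))
        for sg,L in((1,A),(-1,B)):
            seg=pr[k::sg]; plateau=np.median(seg[int(20):int(40)]) if len(seg)>40 else seg[-1]
            h=(pr[k]+plateau)/2
            j=np.argmax(seg>h)
            if j>0: L.append(c+nn*s[k+sg*j])
    return np.array(A),np.array(B)
def fit(P):
    P=np.array(P)[:,:2]
    for _ in range(3):
        vx,vy,x,y=cv2.fitLine(P.astype(np.float32),cv2.DIST_HUBER,0,.01,.01).ravel()
        r=abs((P[:,0]-x)*vy-(P[:,1]-y)*vx); P=P[r<max(3*np.median(r),.5)]
    return np.array([x,y]),np.array([vx,vy]),np.median(r)
def inter(a,b):
    M=np.c_[a[1],-b[1]];k=np.linalg.solve(M,b[0]-a[0]);return a[0]+a[1]*k[0]
E
python3 - <<'E'
from e import *
d=np.load("top0.npy",allow_pickle=True).item()
for nm,p0,p1,zA,zB in (("fixed",(284,184),(314,196.5),0,22),("leg2",(314,197),(304,227),0,22)):
    A,B=strip(d,p0,p1)
    L=[]
    for P,z in((A,zA),(B,zB)):
        f=fit(ray(d,P,z)); L.append(f); print(nm,z,f[0].round(1),np.degrees(np.arctan2(f[1][1],f[1][0])).round(2),f[2].round(2),len(P))
    # distance between lines
    n=np.array([-L[0][1][1],L[0][1][0]]); print("gap",n@(L[1][0]-L[0][0]))
A,B=strip(d,(147,179),(176,191))
for P,z in((A,0),(B,22)):
    f=fit(ray(d,P,z)); print("rail",z,f[0].round(1),np.degrees(np.arctan2(f[1][1],f[1][0])).round(2),f[2].round(2))
E
```

```text
fixed 0 [ 566.4 -218.1] 78.57 0.36 40
fixed 22 [ 566.5 -221.6] 78.88 0.34 40
gap -0.7975918
leg2 0 [ 506.5 -262.3] -9.11 0.3 40
leg2 22 [ 492.1 -264.8] -8.62 0.27 40
gap -4.768897
rail 0 [482.6 242.6] 78.34 0.44
rail 22 [486.  250.6] 78.27 0.32
```

```bash
cat > chk.py <<'E'
from z import *
def wallpts(v,ang,inside):
    # v vertex xy, ang dir; inside=+1 if inside on left
    t=np.array([np.cos(ang),np.sin(ang)])
    P=[np.r_[v,0],np.r_[v+112*t,0],np.r_[v+112*t,22],np.r_[v,22]]
    n=np.array([-t[1],t[0]])*inside
    P+= [np.r_[v+112*t-9*n,22],np.r_[v-9*n,22]]
    return np.array(P)
def draw(d,polys,u0,v0,u1,v1,s,fn):
    im=zoom(d,u0,v0,u1,v1,s,"")
    for P in polys:
        q=(proj(d,P)-[u0,v0]+.5)*s
        cv2.polylines(im,[np.round(q).astype(int)],False,(255,0,255),1)
    cv2.imwrite(fn,im)
E
python3 - <<'E'
from chk import *
from e import *
d=np.load("top0.npy",allow_pickle=True).item(); s=np.load("scene0.npy",allow_pickle=True).item()
A1,B1=strip(d,(284,184),(314,196.5));A2,B2=strip(d,(314,197),(304,227))
a=fit(ray(d,B1,22));b=fit(ray(d,B2,22)); v=inter(a,b)
a1=np.radians(78.75); a2=np.radians(180-8.8); print(v, a2-a1)
Ar,Br=strip(d,(147,179),(176,191)); r=fit(ray(d,Br,22)); print(r)
P=[wallpts(v,a1,1),wallpts(v,a2,-1)]
draw(d,P,280,172,330,234,8,"pics/c1.png"); draw(s,P,285,195,345,250,10,"pics/c2.png")
E
```

```text
[ 556.1238 -274.5079] 1.6135568934687574
(array([486.00986, 250.57825], dtype=float32), array([0.20325436, 0.979126  ], dtype=float32), np.float64(0.3176773827585487))
```

View pics/c1.png

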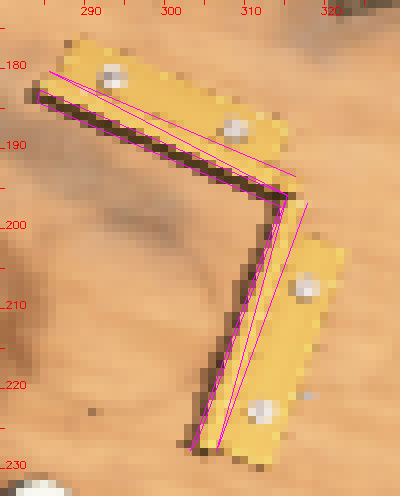

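View pics/c2.png

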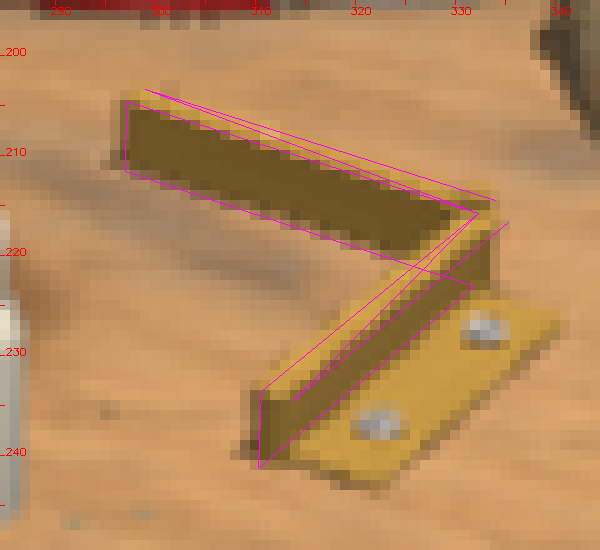

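The model overlay fits the brass corner in both views: vertex about (556,−274), fixed leg at 78.75°, second leg at 171°. Next I'll measure the bevel, the jig and the arm.

```bash
cat > bev.py <<'E'
from e import *
def wood(d,box,show=0):
    hsv=cv2.cvtColor(d["frame"],cv2.COLOR_RGB2HSV).astype(int)
    return hsv
def model(o,a,blade=None,lever=0):
    c,s=np.cos(a),np.sin(a)
    f=lambda P:np.array([[o[0]+c*x-s*y,o[1]+s*x+c*y,z] for x,y,z in P])
    L=[f([(-12,-12,22),(125,-12,22),(125,12,22),(-12,12,22),(-12,-12,22)]),f([(64,-8,53),(124,-8,53),(124,8,53),(64,8,53),(64,-8,53)]),f([(64,-8,53),(64,-8,22)]),f([(124,-8,53),(124,-8,22)])]
    th=.9-lever
    L.append(f([(0,0,34),(42*np.cos(th),0,34+42*np.sin(th))]))
    if blade is not None:
        cb,sb=np.cos(blade),np.sin(blade)
        g=lambda P:f([(cb*x-sb*y,sb*x+cb*y,z) for x,y,z in P])
        L.append(g([(0,-12,13),(105,-12,13),(105,12,13),(0,12,13)])); L.append(g([(92,0,13),(92,0,44)]))
    return L
E
python3 - <<'E'
from bev import *
d=np.load("top0.npy",allow_pickle=True).item(); s=np.load("scene0.npy",allow_pickle=True).item()
f=d["frame"].astype(int)
sub=f[178:202,238:256]
for v in range(180,200,3): print(v,[tuple(f[v,u]) for u in range(241,254)])
for v in (205,): print(v,[tuple(f[v,u]) for u in range(238,254)])
E
```

```text
180 [(np.int64(229), np.int64(176), np.int64(127)), (np.int64(231), np.int64(179), np.int64(128)), (np.int64(230), np.int64(177), np.int64(124)), (np.int64(229), np.int64(174), np.int64(122)), (np.int64(228), np.int64(171), np.int64(120)), (np.int64(225), np.int64(167), np.int64(116)), (np.int64(220), np.int64(162), np.int64(112)), (np.int64(221), np.int64(163), np.int64(112)), (np.int64(227), np.int64(169), np.int64(117)), (np.int64(229), np.int64(172), np.int64(117)), (np.int64(229), np.int64(173), np.int64(119)), (np.int64(230), np.int64(174), np.int64(121)), (np.int64(228), np.int64(172), np.int64(120))]
183 [(np.int64(217), np.int64(165), np.int64(120)), (np.int64(220), np.int64(168), np.int64(121)), (np.int64(221), np.int64(168), np.int64(121)), (np.int64(223), np.int64(168), np.int64(120)), (np.int64(225), np.int64(169), np.int64(122)), (np.int64(146), np.int64(108), np.int64(80)), (np.int64(89), np.int64(62), np.int64(45)), (np.int64(155), np.int64(98), np.int64(59)), (np.int64(185), np.int64(119), np.int64(72)), (np.int64(192), np.int64(124), np.int64(74)), (np.int64(179), n
[... 3160 characters left out ...]
117)), (np.int64(230), np.int64(173), np.int64(117)), (np.int64(230), np.int64(174), np.int64(117)), (np.int64(228), np.int64(171), np.int64(116)), (np.int64(149), np.int64(106), np.int64(73)), (np.int64(106), np.int64(95), np.int64(93)), (np.int64(104), np.int64(97), np.int64(100)), (np.int64(103), np.int64(96), np.int64(98)), (np.int64(105), np.int64(98), np.int64(99)), (np.int64(104), np.int64(96), np.int64(99)), (np.int64(104), np.int64(97), np.int64(100)), (np.int64(127), np.int64(118), np.int64(120)), (np.int64(177), np.int64(136), np.int64(107)), (np.int64(226), np.int64(171), np.int64(120)), (np.int64(229), np.int64(176), np.int64(124)), (np.int64(226), np.int64(171), np.int64(122))]
```

```bash
python3 - <<'E'
from bev import *
from chk import draw
d=np.load("top0.npy",allow_pickle=True).item(); s=np.load("scene0.npy",allow_pickle=True).item()
f=d["frame"].astype(float)
C=[]
for v in range(184,198):
    r=f[v,243:254]; w=np.clip((r[:,0]-r[:,2]-60)/40,0,1)*(r[:,0]<197)*(r[:,0]>110); C.append(((w*np.arange(243,254)).sum()/w.sum(),v,w.sum()))
C=np.array(C); print(C[:,2].round(1))
c=fit(ray(d,C[:,:2],53)); 
if c[1][0]<0: c=(c[0],-c[1],c[2])
a=np.arctan2(c[1][1],c[1][0]); print("grip line",c,np.degrees(a))
# ends of grip: column profile of r along line
ends=ray(d,[(247-.0,197.6),(248.7,181.5)],53); print(ends, np.linalg.norm(ends[1]-ends[0]))
# red ball mask, stud mask
hsv=cv2.cvtColor(d["frame"],cv2.COLOR_RGB2HSV).astype(int)
x64=(ends[0][:2]-c[0])@c[1]; x124=(ends[1][:2]-c[0])@c[1]
mid=c[0]+c[1]*(x64+x124)/2; o=mid-94*c[1]; print("o",o,"grip",mid)
st=ray(d,[(224.7,197.3)],44)[0]; bl=np.arctan2(*(st[:2]-o)[::-1])-a; print("blade",bl,np.linalg.norm(st[:2]-o))
M=model(o,a,bl)
draw(d,M,215,175,265,235,8,"pics/b1.png"); draw(s,M,210,185,270,235,10,"pics/b2.png")
np.save("bev0.npy",[o[0],o[1],a,bl])
E
```

```text
[4.5 4.5 4.4 3.7 4.6 3.9 4.2 4.4 4.5 4.6 5.1 4.8 5.  4.9]
grip line (array([521.03723 , -52.811333], dtype=float32), array([0.99557745, 0.09394406], dtype=float32), np.float64(0.18648839517063545)) 5.390547
[[494.86249577 -54.02261361  53.        ]
 [548.90787841 -47.68422081  53.        ]] 54.415793734608066
o [428.47654257 -61.54548694] grip [522.0608245  -52.71474505]
blade 0.8887663615537369 95.95552907291975
```

View pics/b1.png

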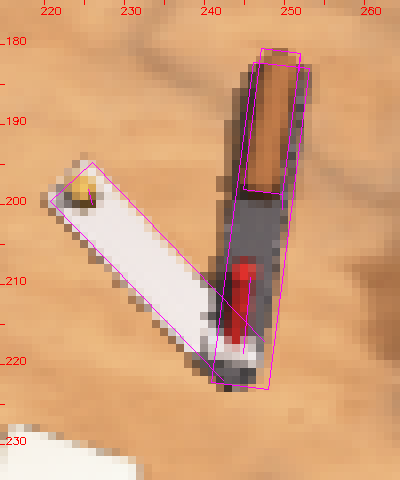

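View pics/b2.png

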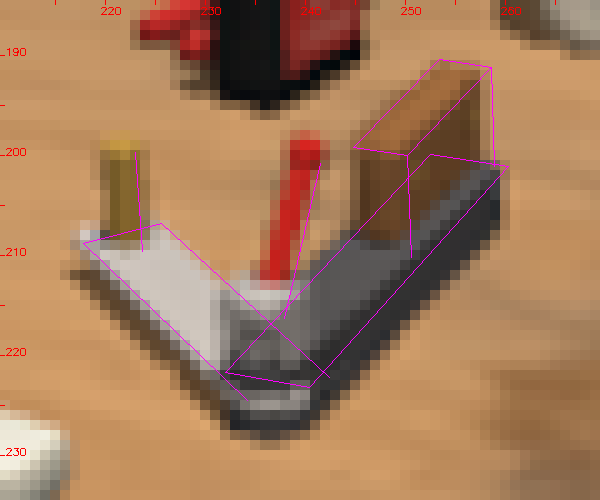

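```bash
python3 - <<'E'
from bev import *
from chk import draw
d=np.load("top0.npy",allow_pickle=True).item(); s=np.load("scene0.npy",allow_pickle=True).item()
o=np.array([425,-59.]);a=np.radians(4.2)
M=model(o,a,.9)
draw(d,M,215,175,265,235,8,"pics/b3.png"); draw(s,M,210,185,270,235,10,"pics/b4.png")
i=cv2.imread("pics/b3.png");j=cv2.imread("pics/b4.png");j=cv2.resize(j,None,fx=.66,fy=.66);i=cv2.copyMakeBorder(i[:480],0,0,0,0,0);j=cv2.copyMakeBorder(j,0,480-j.shape[0],0,0,0)
cv2.imwrite("pics/b5.png",np.hstack([i,j]))
c=np.array([np.cos(a),np.sin(a)]);print(o+94*c)
E
```

```text
[518.74756086 -52.11560947]
```

View pics/b5.png

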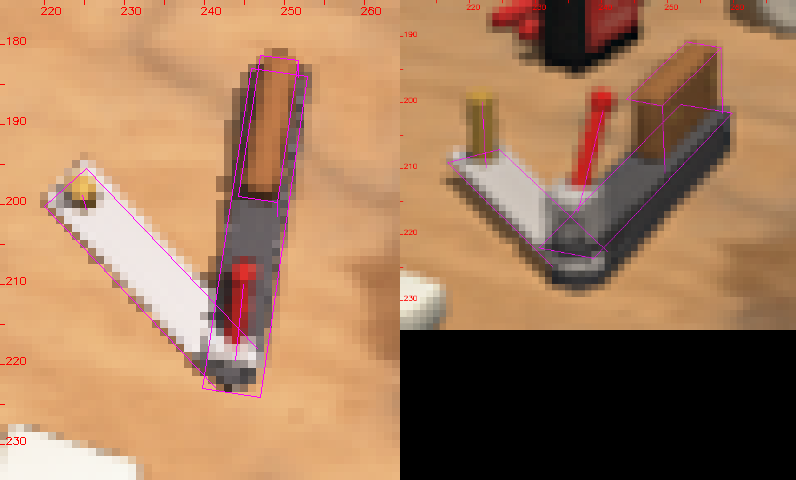

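```bash
cat > plan.py <<'E'
import sys,math
from h import *
from scipy.spatial.transform import Rotation as Ro
def down(phi): # tool x along phi, z down
    c,s=np.cos(phi),np.sin(phi); return np.array([[c,s,0],[s,-c,0],[0,0,-1.]])
def plan(x,y,z,deg,n=None,st=40,quiet=0):
    o=ctrl.get_obs(); p=np.array(o["ee_pos"]);R=Ro.from_rotvec(o["orientation"])
    T=np.array([x,y,z],float);RT=Ro.from_matrix(down(np.radians(deg)))
    rv=(R.inv()*RT).as_rotvec(); d=T-p
    m=max(np.abs(R.inv().apply(d)).max()/st,np.linalg.norm(d)/41,np.linalg.norm(rv)/.115); N=n or max(1,math.ceil(m))
    print("t %.2f pos %s width %.1f F %s q6 %.2f q1 %.2f"%(o["t"],p.round(1),o["width"],np.array(o["ft_force"]).round(1),o["qpos"][5],o["qpos"][0]),"rem",np.round(R.inv().apply(d),1),rv.round(3),"rows",N)
    rows=[]
    for i in range(N):
        Ri=R*Ro.from_rotvec(rv*i/N)
        rows.append([round(float(v),1) for v in Ri.inv().apply(d/N)]+[round(float(v),3) for v in rv/N])
    for i in range(0,N,5): print(str(rows[i:i+5]).replace(" ",""))
if __name__=="__main__":
    a=[float(v) for v in sys.argv[1:]]
    plan(*a[:4],n=int(a[4]) if len(a)>4 else None)
E
python3 plan.py 519 -52.5 180 4.5
```

```text
t 0.20 pos [ 156.2 -604.8  222.2] width 88.1 F [-0.4  0.6 -0.5] q6 -0.02 q1 -1.34 rem [ 489.4 -444.    42.6] [-0.001  0.     0.174] rows 17
[[28.8,-26.1,2.5,-0.0,0.0,0.01],[28.5,-26.4,2.5,-0.0,0.0,0.01],[28.2,-26.7,2.5,-0.0,0.0,0.01],[28.0,-27.0,2.5,-0.0,0.0,0.01],[27.7,-27.3,2.5,-0.0,0.0,0.01]]
[[27.4,-27.6,2.5,-0.0,0.0,0.01],[27.1,-27.8,2.5,-0.0,0.0,0.01],[26.8,-28.1,2.5,-0.0,0.0,0.01],[26.6,-28.4,2.5,-0.0,0.0,0.01],[26.3,-28.7,2.5,-0.0,0.0,0.01]]
[[26.0,-28.9,2.5,-0.0,0.0,0.01],[25.7,-29.2,2.5,-0.0,0.0,0.01],[25.4,-29.5,2.5,-0.0,0.0,0.01],[25.1,-29.7,2.5,-0.0,0.0,0.01],[24.8,-30.0,2.5,-0.0,0.0,0.01]]
[[24.4,-30.2,2.5,-0.0,0.0,0.01],[24.1,-30.5,2.5,-0.0,0.0,0.01]]
```

move_arm:
  deltas:
    - [29,-26,2.5,0,0,0.01]
    - [29,-26,2.5,0,0,0.01]
    - [28,-27,2.5,0,0,0.01]
    - [28,-27,2.5,0,0,0.01]
    - [28,-27,2.5,0,0,0.01]
  hand: 0

```text
t: 0.62
ee_pos: [263.5, -443.7, 208.3]
orientation: [3.124, 0.299, -0.001]
ft_force: [0.6, -0.1, -0.1]
width: 58.3
```

move_arm:
  deltas:
    - [28,-27,2.5,0,0,0.01]
    - [28,-27,2.5,0,0,0.01]
    - [28,-27,2.5,0,0,0.01]
    - [27,-28,2.5,0,0,0.01]
    - [27,-28,2.5,0,0,0.01]

```text
t: 1.03
ee_pos: [379.4, -277.0, 194.9]
orientation: [3.13, 0.213, 0.0]
ft_force: [-0.3, 0.1, -0.2]
width: 43.6
```

```bash
python3 plan.py 519 -52.5 150 4.5
```

```text
t 1.03 pos [ 379.4 -277.   194.9] width 43.6 F [-0.3  0.1 -0.2] q6 0.78 q1 -0.65 rem [ 168.6 -203.8   44.1] [ 0.004 -0.     0.057] rows 7
[[24.1,-29.1,6.3,0.001,-0.0,0.008],[23.9,-29.3,6.3,0.001,-0.0,0.008],[23.6,-29.5,6.3,0.001,-0.0,0.008],[23.4,-29.7,6.4,0.001,-0.0,0.008],[23.1,-29.9,6.4,0.001,-0.0,0.008]]
[[22.9,-30.0,6.4,0.001,-0.0,0.008],[22.6,-30.2,6.4,0.001,-0.0,0.008]]
```

move_arm:
  deltas:
    - [24,-29,6,0,0,0.008]
    - [24,-29,6,0,0,0.008]
    - [24,-30,6,0,0,0.008]
    - [23,-30,6,0,0,0.008]
    - [23,-30,6,0,0,0.008]

```text
t: 1.45
ee_pos: [483.8, -107.6, 164.7]
orientation: [3.132, 0.146, 0.006]
ft_force: [-0.0, -0.7, -0.4]
width: 43.9
```

move_arm:
  deltas:
    - [23,-30,6,0,0,0.008]
    - [23,-30,6,0,0,0.008]

```text
t: 1.62
ee_pos: [525.7, -39.9, 151.9]
orientation: [3.133, 0.12, 0.007]
ft_force: [-0.0, -0.4, 0.3]
width: 43.6
```

```bash
python3 plan.py 519 -52.5 30 4.5
```

```text
t 1.62 pos [525.7 -39.9 151.9] width 43.6 F [-0.  -0.4  0.3] q6 1.40 q1 -0.10 rem [ -8.1  11.3 122. ] [ 0.006 -0.004 -0.002] rows 4
[[-2.0,2.8,30.5,0.002,-0.001,-0.0],[-2.0,2.9,30.5,0.002,-0.001,-0.0],[-2.0,2.9,30.5,0.002,-0.001,-0.0],[-1.9,3.0,30.5,0.002,-0.001,-0.0]]
```

move_arm:
  deltas:
    - [-4,6,25,0.006,-0.004,0]
    - [-4,6,25,0,0,0]
    - [0,0,30,0,0,0]
    - [0,0,20,0,0,0]

```text
t: 1.95
ee_pos: [528.6, -43.8, 52.3]
orientation: [3.138, 0.14, 0.022]
ft_force: [-0.6, 0.0, -0.4]
width: 43.9
```

```bash
python3 plan.py 519 -52.5 30 4.5
```

```text
t 1.95 pos [528.6 -43.8  52.3] width 43.9 F [-0.6  0.  -0.4] q6 1.37 q1 -0.11 rem [-10.6   7.8  22.2] [ 0.001 -0.014  0.011] rows 1
[[-10.6,7.8,22.2,0.001,-0.014,0.011]]
```

move_arm:
  deltas:
    - [-10.5,8,4,0,-0.014,0.011]
    - [0,0,10,0,0,0]
    - [0,0,8,0,0,0]
    - [0,0,0,0,0,0]

```text
t: 2.28
ee_pos: [515.3, -53.4, 25.8]
orientation: [3.139, 0.122, -0.013]
ft_force: [-0.1, -0.8, 0.2]
width: 43.8
```

```bash
python3 plan.py 519 -52.5 28 4.5
```

```text
t 2.28 pos [515.3 -53.4  25.8] width 43.8 F [-0.1 -0.8  0.2] q6 1.37 q1 -0.13 rem [ 3.7 -0.6 -2.3] [ 0.     0.008 -0.001] rows 1
[[3.7,-0.6,-2.3,0.0,0.008,-0.001]]
```

move_arm:
  deltas:
    - [3,0,-2,0,0.008,0]
    - [0,0,0,0,0,0]

```text
t: 2.45
ee_pos: [519.2, -53.7, 28.8]
orientation: [3.139, 0.12, 0.003]
ft_force: [-0.1, 0.5, -0.2]
width: 44.3
```

move_arm:
  deltas:
    - [0,0,0,0,0,0]
    - [0,0,0,0,0,0]
    - [0,0,0,0,0,0]
    - [0,0,0,0,0,0]
  hand: 1

```text
t: 2.78
ee_pos: [521.7, -54.0, 31.8]
orientation: [3.138, 0.12, 0.012]
ft_force: [-0.4, 2.2, 1.7]
width: 20.8
```

```bash
python3 plan.py 519 -52.5 60 4.5; python3 - <<'E'
from bev import *
from chk import draw
d=eyes.get_image("top"); s=eyes.get_image("scene")
M=model((425,-60),np.radians(4.4),.9)
draw(d,M,205,165,275,240,6,"pics/g1.png"); draw(s,M,200,150,290,235,8,"pics/g2.png")
i=cv2.imread("pics/g1.png");j=cv2.resize(cv2.imread("pics/g2.png"),None,fx=.5,fy=.5)
j=cv2.copyMakeBorder(j,0,i.shape[0]-j.shape[0],0,0,0)
cv2.imwrite("pics/g3.png",np.hstack([i,j]))
E
```

```text
t 2.78 pos [521.7 -54.   31.8] width 20.8 F [-0.4  2.2  1.7] q6 1.37 q1 -0.13 rem [ -2.4  -1.6 -28.2] [ 0.001 -0.008 -0.002] rows 1
[[-2.4,-1.6,-28.2,0.001,-0.008,-0.002]]
```

View pics/g3.png

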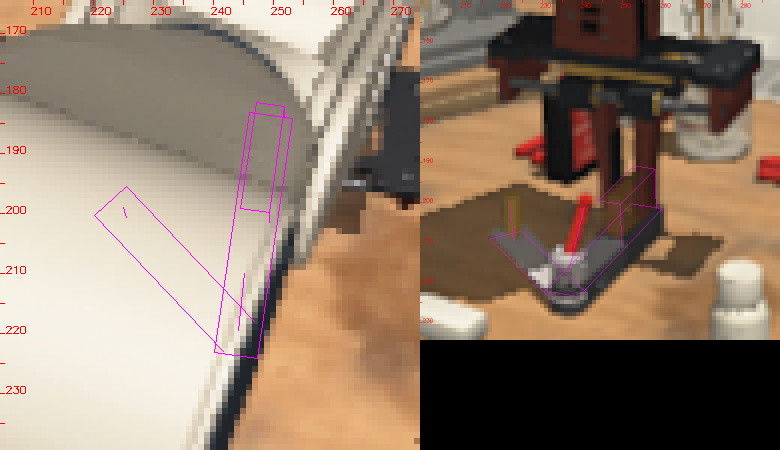

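move_arm:
  deltas:
    - [-2,0,3,0,-0.008,0]
    - [0,0,1,0,0,0]
    - [0,0,0,0,0,0]
    - [0,0,0,0,0,0]

```text
t: 3.22
ee_pos: [522.1, -53.6, 31.2]
orientation: [3.138, 0.121, 0.007]
ft_force: [0.8, 0.9, -4.1]
width: 15.8
```

```bash
python3 plan.py 519 -52.5 90 4.5
```

```text
t 3.22 pos [522.1 -53.6  31.2] width 15.8 F [ 0.8  0.9 -4.1] q6 1.37 q1 -0.12 rem [ -2.7  -1.2 -58.8] [ 0.002 -0.005 -0.002] rows 2
[[-1.4,-0.6,-29.4,0.001,-0.002,-0.001],[-1.4,-0.6,-29.4,0.001,-0.002,-0.001]]
```

move_arm:
  deltas:
    - [0,0,-15,0,0,0]
    - [0,0,-30,0,0,0]
    - [0,0,-35,0,0,0]
    - [0,0,-15,0,0,0]
    - [0,0,0,0,0,0]

```text
t: 3.63
ee_pos: [517.4, -53.2, 124.5]
orientation: [3.139, 0.121, -0.011]
ft_force: [0.4, 0.3, -4.9]
width: 15.4
```

```bash
python3 plan.py 559 -158 130 78.75; python3 - <<'E'
from h import *
s=eyes.get_image("scene");crop(s,180,80,340,240,4,"pics/g4.png")
E
```

```text
t 3.63 pos [517.4 -53.2 124.5] width 15.4 F [ 0.4  0.3 -4.9] q6 1.37 q1 -0.12 rem [ 33.4 107.7  -5.7] [-0.004  0.006 -1.298] rows 12
[[2.8,9.0,-0.5,-0.0,0.0,-0.108],[1.8,9.2,-0.5,-0.0,0.0,-0.108],[0.8,9.4,-0.5,-0.0,0.0,-0.108],[-0.2,9.4,-0.5,-0.0,0.0,-0.108],[-1.2,9.3,-0.5,-0.0,0.0,-0.108]]
[[-2.2,9.1,-0.5,-0.0,0.0,-0.108],[-3.2,8.8,-0.5,-0.0,0.0,-0.108],[-4.1,8.4,-0.5,-0.0,0.0,-0.108],[-5.0,7.9,-0.5,-0.0,0.0,-0.108],[-5.9,7.4,-0.5,-0.0,0.0,-0.108]]
[[-6.6,6.7,-0.5,-0.0,0.0,-0.108],[-7.3,5.9,-0.5,-0.0,0.0,-0.108]]
```

View pics/g4.png

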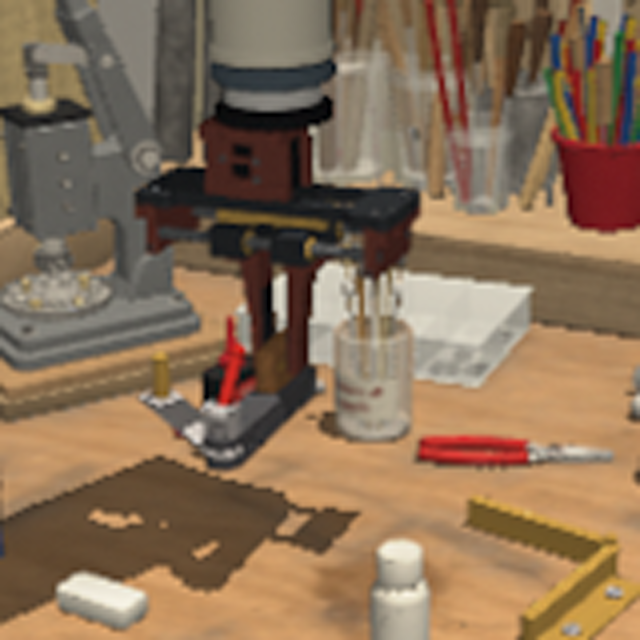

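Picture: the bevel is held level and clear of the bench. I'm carrying it to the brass corner.

move_arm:
  deltas:
    - [3,9,0,0,0,-0.108]
    - [2,9,0,0,0,-0.108]
    - [1,9,0,0,0,-0.108]
    - [0,9.5,0,0,0,-0.108]
    - [-1,9.5,0,0,0,-0.108]

```text
t: 4.1
ee_pos: [530.2, -95.3, 114.7]
orientation: [-2.974, -0.985, 0.028]
ft_force: [0.4, -0.3, -4.6]
width: 15.8
```

move_arm:
  deltas:
    - [-2,9,0,0,0,-0.108]
    - [-3,9,0,0,0,-0.108]
    - [-4,8,0,0,0,-0.108]
    - [-5,8,0,0,0,-0.108]
    - [-6,7,0,0,0,-0.1]

```text
t: 4.52
ee_pos: [542.5, -138.2, 101.8]
orientation: [-2.572, -1.758, 0.041]
ft_force: [0.5, -0.0, -4.9]
width: 15.6
```

```bash
python3 plan.py 559 -158 110 78.75
```

```text
t 4.52 pos [ 542.5 -138.2  101.8] width 15.6 F [ 0.5 -0.  -4.9] q6 0.11 q1 -0.27 rem [-12.5  22.2  -8.9] [-0.037  0.004 -0.175] rows 2
[[-6.3,11.1,-4.4,-0.018,0.002,-0.087],[-7.2,10.6,-4.3,-0.018,0.002,-0.087]]
```

move_arm:
  deltas:
    - [-6,11,-2,-0.018,0.002,-0.087]
    - [-7,11,-2,-0.018,0.002,-0.087]
    - [0,0,0,0,0,0]

```text
t: 4.77
ee_pos: [556.3, -158.6, 97.6]
orientation: [-2.411, -2.001, 0.009]
ft_force: [0.1, 0.2, -4.5]
width: 15.8
```

```bash
python3 plan.py 559 -158 60 78.75
```

```text
t 4.77 pos [ 556.3 -158.6   97.6] width 15.8 F [ 0.1  0.2 -4.5] q6 -0.11 q1 -0.30 rem [ 1.   2.9 37.5] [-0.01  -0.001  0.011] rows 1
[[1.0,2.9,37.5,-0.01,-0.001,0.011]]
```

Before lowering it, I'll check where the bevel sits relative to the corner.

move_arm:
  deltas:
    - [1,2,18,-0.01,0,0.011]
    - [0,0,18,0,0,0]
    - [0,0,0,0,0,0]

```text
t: 5.02
ee_pos: [554.8, -157.0, 55.8]
orientation: [-2.432, -1.978, 0.005]
ft_force: [-0.7, 0.1, -4.9]
width: 15.3
```

```bash
python3 plan.py 559 -158 31 78.75; python3 - <<'E'
from z import *
s=eyes.get_image("scene");d=eyes.get_image("top")
cv2.imwrite("pics/p1.png",zoom(s,240,130,350,245,6,""));cv2.imwrite("pics/p2.png",zoom(d,250,165,330,240,7,""))
E
```

```text
t 5.02 pos [ 554.8 -157.    55.8] width 15.3 F [-0.7  0.1 -4.9] q6 -0.09 q1 -0.30 rem [-0.2  4.5 24.7] [-0.007 -0.002 -0.009] rows 1
[[-0.2,4.5,24.7,-0.007,-0.002,-0.009]]
```

View pics/p1.png

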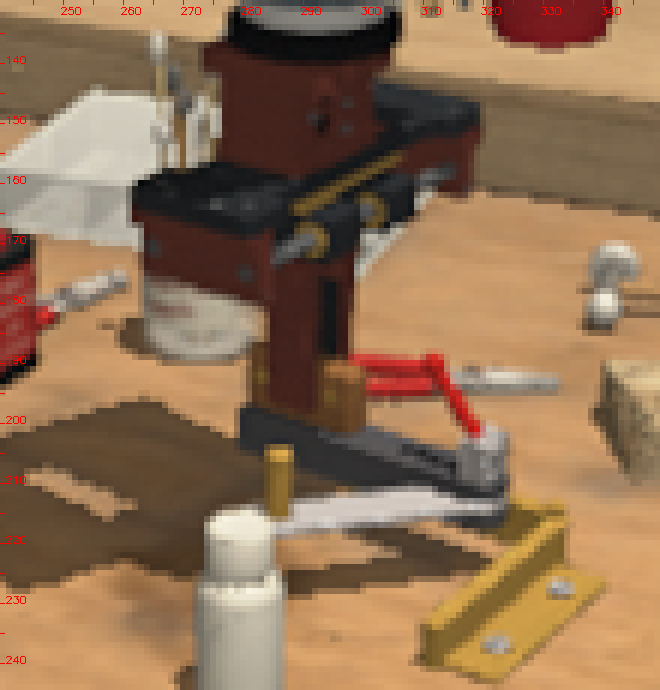

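View pics/p2.png

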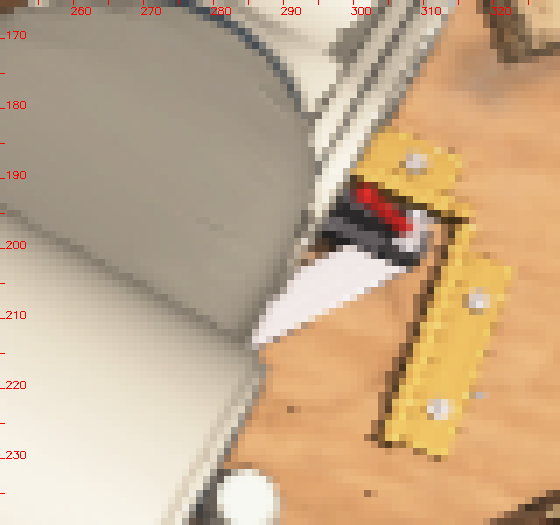

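move_arm:
  deltas:
    - [0,1,12,-0.007,-0.002,-0.005]
    - [0,0,7,0,0,0]
    - [0,0,1,0,0,0]
    - [0,0,0,0,0,0]

```text
t: 5.45
ee_pos: [557.9, -157.0, 39.0]
orientation: [2.431, 1.986, 0.003]
ft_force: [0.5, 0.3, -4.4]
width: 16.1
```

```bash
python3 plan.py 559 -158 31 78.75; python3 - <<'E'
from z import *
d=eyes.get_image("top")
cv2.imwrite("pics/p3.png",zoom(d,280,165,330,235,8,""))
E
```

```text
t 5.45 pos [ 557.9 -157.    39. ] width 16.1 F [ 0.5  0.3 -4.4] q6 -0.09 q1 -0.29 rem [-0.8  1.3  8. ] [ 0.003  0.    -0.005] rows 1
[[-0.8,1.3,8.0,0.003,0.0,-0.005]]
```

View pics/p3.png

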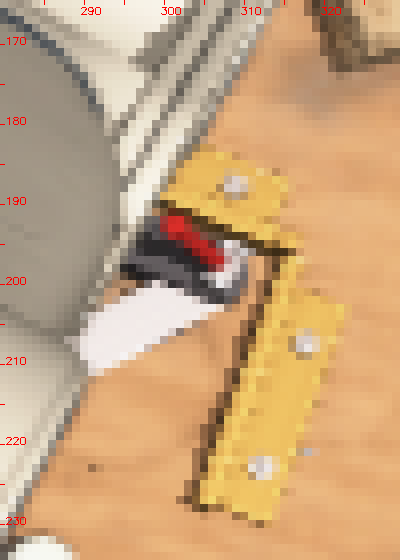

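move_arm:
  deltas:
    - [0,0,4,0.003,0,-0.005]
    - [0,0,3,0,0,0]
    - [0,0,1,0,0,0]

```text
t: 5.75
ee_pos: [559.4, -157.3, 32.7]
orientation: [2.426, 1.992, 0.003]
ft_force: [0.9, 0.1, -4.9]
width: 15.8
```

```bash
python3 plan.py 565.4 -165.9 31 78.75
```

```text
t 5.75 pos [ 559.4 -157.3   32.7] width 15.8 F [ 0.9  0.1 -4.9] q6 -0.10 q1 -0.29 rem [-7.3  7.5  1.7] [0.003 0.    0.   ] rows 1
[[-7.3,7.5,1.7,0.003,0.0,0.0]]
```

move_arm:
  deltas:
    - [-2,0,1.5,0,0,0]
    - [-2,0,0.5,0,0,0]
    - [0,0,0,0,0,0]

```text
t: 6.0
ee_pos: [559.5, -161.4, 31.5]
orientation: [2.425, 1.991, 0.005]
ft_force: [-0.9, -0.8, -3.2]
width: 15.7
```

```bash
python3 plan.py 565.4 -165.9 31 78.75
```

```text
t 6.00 pos [ 559.5 -161.4   31.5] width 15.7 F [-0.9 -0.8 -3.2] q6 -0.11 q1 -0.30 rem [-3.3  6.6  0.6] [0.005 0.    0.   ] rows 1
[[-3.3,6.6,0.6,0.005,0.0,0.0]]
```

Contact with the bench is beginning. Next I'll slide it toward the fixed leg.

move_arm:
  deltas:
    - [0,2,0.5,0.003,0,0]
    - [0,2,0,0,0,0]
    - [0,1,0,0,0,0]

```text
t: 6.25
ee_pos: [563.7, -162.8, 31.4]
orientation: [2.429, 1.992, -0.001]
ft_force: [-1.6, 0.6, -1.6]
width: 16.0
```

```bash
python3 plan.py 565.4 -165.9 31 78.75
```

```text
t 6.25 pos [ 563.7 -162.8   31.4] width 16.0 F [-1.6  0.6 -1.6] q6 -0.10 q1 -0.30 rem [-2.7  2.3  0.4] [-0.  0. -0.] rows 1
[[-2.7,2.3,0.4,-0.0,0.0,-0.0]]
```

move_arm:
  deltas:
    - [0,1.5,0.3,0,0,0]
    - [0,1.5,0,0,0,0]
    - [0,1,0,0,0,0]

```text
t: 6.5
ee_pos: [565.6, -163.3, 31.2]
orientation: [-2.426, -1.989, 0.006]
ft_force: [-6.2, 0.9, 4.6]
width: 15.7
```

```bash
python3 plan.py 565.4 -165.9 31 78.75
```

```text
t 6.50 pos [ 565.6 -163.3   31.2] width 15.7 F [-6.2  0.9  4.6] q6 -0.10 q1 -0.30 rem [-2.6  0.3  0.2] [-0.006  0.    -0.001] rows 1
[[-2.6,0.3,0.2,-0.006,0.0,-0.001]]
```

move_arm:
  deltas:
    - [-2,0,-0.3,0,0,0]
    - [-1.5,0,0,0,0,0]
    - [0,0,0,0,0,0]

```text
t: 6.75
ee_pos: [565.0, -166.1, 31.4]
orientation: [-2.425, -1.989, 0.006]
ft_force: [-2.5, 1.3, 0.6]
width: 15.9
```

```bash
python3 plan.py 565.4 -165.9 31 78.75
```

```text
t 6.75 pos [ 565.  -166.1   31.4] width 15.9 F [-2.5  1.3  0.6] q6 -0.11 q1 -0.31 rem [0.3 0.3 0.4] [-0.006 -0.001 -0.   ] rows 1
[[0.3,0.3,0.4,-0.006,-0.001,-0.0]]
```

move_arm:
  deltas:
    - [-1.5,0.2,0,0,0,0]
    - [-1.5,0.2,0,0,0,0]
    - [-1,0,0,0,0,0]

```text
t: 7.0
ee_pos: [564.5, -168.5, 31.5]
orientation: [-2.423, -1.987, 0.004]
ft_force: [-0.1, 10.5, 2.8]
width: 16.0
```

```bash
python3 plan.py 565.4 -165.9 31 78.75; python3 - <<'E'
from z import *
d=eyes.get_image("top")
cv2.imwrite("pics/p4.png",zoom(d,280,165,330,235,8,""))
E
```

```text
t 7.00 pos [ 564.5 -168.5   31.5] width 16.0 F [-0.1 10.5  2.8] q6 -0.12 q1 -0.31 rem [2.7 0.4 0.5] [-0.008 -0.003 -0.001] rows 1
[[2.7,0.4,0.5,-0.008,-0.003,-0.001]]
```

View pics/p4.png

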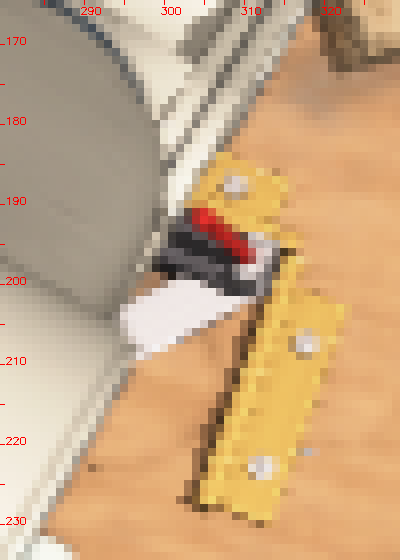

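move_arm:
  deltas:
    - [0.5,1.5,0,0,0,0]
    - [0.5,1,0,0,0,0]
    - [0,0.5,0,0,0,0]

```text
t: 7.3
ee_pos: [564.6, -168.2, 31.4]
orientation: [-2.419, -1.986, 0.012]
ft_force: [-2.2, 4.9, 2.2]
width: 16.1
```

```bash
python3 plan.py 565.4 -165.9 31 78.75
```

```text
t 7.30 pos [ 564.6 -168.2   31.4] width 16.1 F [-2.2  4.9  2.2] q6 -0.11 q1 -0.31 rem [2.4 0.3 0.4] [-0.014 -0.002  0.001] rows 1
[[2.4,0.3,0.4,-0.014,-0.002,0.001]]
```

move_arm:
  deltas:
    - [0,1,0,-0.01,0,0]
    - [0,0.5,0,0,0,0]

```text
t: 7.47
ee_pos: [564.6, -168.2, 31.3]
orientation: [-2.423, -1.99, 0.004]
ft_force: [-3.9, 2.4, 1.5]
width: 15.9
```

move_arm:
  deltas:
    - [0,0,0,0,0,0]
    - [0,0,0,0,0,0]
    - [0,0,0,0,0,0]
  hand: 0.2

```text
t: 7.72
ee_pos: [567.1, -169.6, 32.0]
orientation: [-2.426, -1.994, 0.0]
ft_force: [-0.3, -0.1, 0.5]
width: 32.1
```

```bash
python3 plan.py 565.4 -165.9 90 78.75
```

```text
t 7.72 pos [ 567.1 -169.6   32. ] width 32.1 F [-0.3 -0.1  0.5] q6 -0.12 q1 -0.31 rem [  3.3  -2.5 -58. ] [-0.001 -0.001  0.001] rows 2
[[1.7,-1.2,-29.0,-0.001,-0.0,0.001],[1.6,-1.2,-29.0,-0.001,-0.0,0.001]]
```

move_arm:
  deltas:
    - [1,-1,-20,0,0,0]
    - [1,0,-30,0,0,0]
    - [0,0,-30,0,0,0]
    - [5,-20,0,0,0,0]
    - [5,-25,0,0,0,0]

```text
t: 8.13
ee_pos: [531.2, -152.0, 115.7]
orientation: [2.422, 1.989, 0.008]
ft_force: [0.4, -0.6, -0.3]
width: 35.1
```

```bash
python3 plan.py 493.5 -143.4 110 78.75; python3 - <<'E'
from bev import *
from chk import draw
s=eyes.get_image("scene");d=eyes.get_image("top")
M=model((546.6,-261),np.radians(78.75),.8)
draw(s,M,240,160,350,245,6,"pics/q1.png");draw(d,M,250,165,330,240,7,"pics/q2.png")
E
```

```text
t 8.13 pos [ 531.2 -152.   115.7] width 35.1 F [ 0.4 -0.6 -0.3] q6 -0.10 q1 -0.30 rem [  1.1 -38.7   5.3] [0.009 0.001 0.001] rows 1
[[1.1,-38.7,5.3,0.009,0.001,0.001]]
```

View pics/q1.png

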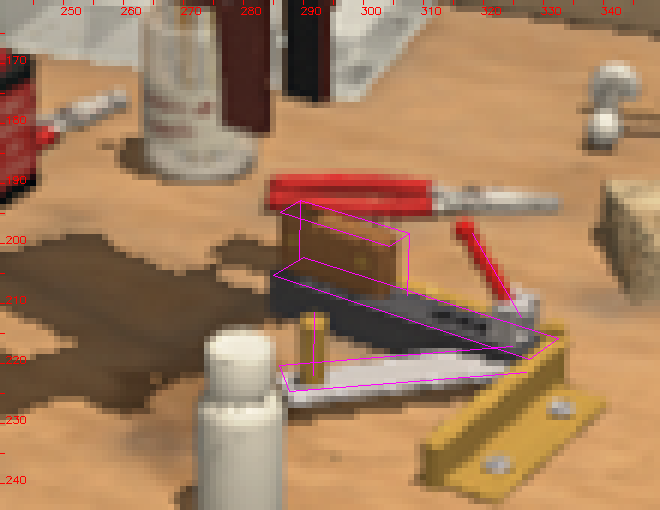

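View pics/q2.png

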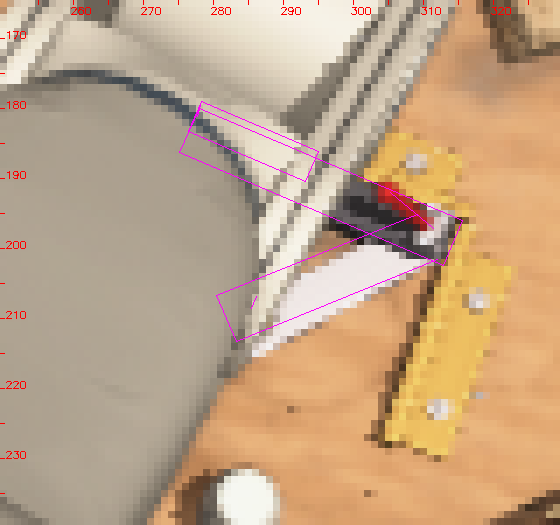

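move_arm:
  deltas:
    - [-7,-39,5,0.009,0,0]
    - [-7,0,20,0,0,0]
    - [0,0,20,0,0,0]
    - [0,0,0,0,0,0]
  hand: 1

```text
t: 8.57
ee_pos: [489.6, -158.8, 70.7]
orientation: [2.422, 1.993, 0.002]
ft_force: [-1.7, -0.3, -0.0]
width: 11.6
```

```bash
python3 plan.py 493.6 -158.7 22 78.75
```

```text
t 8.57 pos [ 489.6 -158.8   70.7] width 11.6 F [-1.7 -0.3 -0. ] q6 -0.14 q1 -0.34 rem [ 0.9  3.7 48.8] [0.005 0.002 0.003] rows 2
[[0.5,1.8,24.4,0.002,0.001,0.001],[0.4,1.9,24.4,0.002,0.001,0.001]]
```

move_arm:
  deltas:
    - [2,2,22,0,0,0]
    - [2,2,20,0,0,0]
    - [0,0,5,0,0,0]
    - [0,0,0,0,0,0]

```text
t: 8.9
ee_pos: [500.6, -158.2, 23.9]
orientation: [2.418, 1.989, 0.007]
ft_force: [-0.2, 0.3, -0.4]
width: 0.4
```

```bash
python3 plan.py 493.6 -158.7 22 78.75
```

```text
t 8.90 pos [ 500.6 -158.2   23.9] width 0.4 F [-0.2  0.3 -0.4] q6 -0.13 q1 -0.33 rem [-1.8 -6.8  1.8] [0.011 0.003 0.002] rows 1
[[-1.8,-6.8,1.8,0.011,0.003,0.002]]
```

move_arm:
  deltas:
    - [-10,-7,0.5,0.01,0,0]
    - [-12,-5,0,0,0,0]
    - [-12,-4,0,0,0,0]
    - [-10,-3,0,0,0,0]
    - [-8,-2,0,0,0,0]

```text
t: 9.32
ee_pos: [469.0, -207.3, 26.9]
orientation: [2.422, 2.0, -0.005]
ft_force: [0.3, -0.3, 0.1]
width: 0.7
```

```bash
cat >bf.py <<'E'
from h import *
import sys
o=ctrl.get_obs();p=np.array(o["ee_pos"]);a=np.radians(78.75);t=np.array([np.cos(a),np.sin(a)]);n=np.array([-t[1],t[0]])
q=p[:2]-[546.6,-261];F=np.array(o["ft_force"])
print("t %.2f bevelframe %.1f %.1f z %.1f F t %.1f n %.1f z %.1f"%(o["t"],q@t,q@n,p[2],F[:2]@t,F[:2]@n,F[2]),o["orientation"].round(3))
E
python3 bf.py
```

```text
t 9.32 bevelframe 37.5 86.6 z 26.9 F t -0.3 n -0.4 z 0.1 [ 2.422  2.    -0.005]
```

move_arm:
  deltas:
    - [-7,0,2,0,0,0]
    - [-6,0,1,0,0,0]
    - [-4,0,0,0,0,0]
    - [-2,0,0,0,0,0]

```text
t: 9.65
ee_pos: [465.8, -230.5, 25.9]
orientation: [2.423, 1.994, -0.002]
ft_force: [4.1, 13.6, 2.1]
width: 0.3
```

```bash
python3 bf.py
```

```text
t 9.65 bevelframe 14.1 85.2 z 25.9 F t 14.1 n -1.3 z 2.1 [ 2.423e+00  1.994e+00 -2.000e-03]
```

move_arm:
  deltas:
    - [0.5,0,0,0,0,0]
    - [0,0,0,0,0,0]

```text
t: 9.82
ee_pos: [465.9, -230.0, 25.9]
orientation: [2.424, 1.993, -0.001]
ft_force: [-1.2, 0.3, -0.2]
width: 0.5
```

```bash
python3 bf.py;  python3 - <<'E'
from bev import *
from chk import draw
s=eyes.get_image("scene");d=eyes.get_image("top")
M=model((546.6,-261),np.radians(78.75),1.61)
draw(s,M,240,160,350,245,6,"pics/q3.png");draw(d,M,250,165,330,240,7,"pics/q4.png")
E
```

```text
t 9.82 bevelframe 14.7 85.2 z 25.9 F t 0.1 n 1.2 z -0.2 [ 2.424e+00  1.993e+00 -1.000e-03]
```

View pics/q3.png

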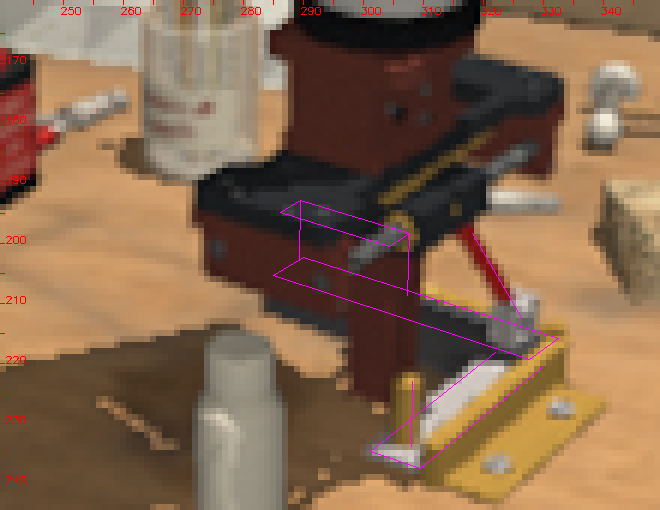

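View pics/q4.png

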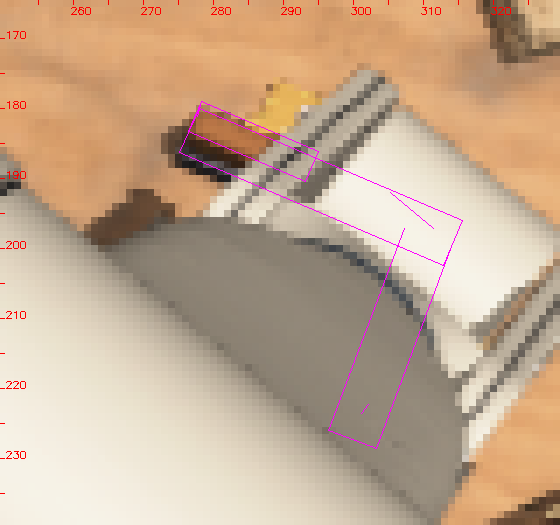

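move_arm:
  deltas:
    - [8,0,0,0,0,0]
    - [5,0,-30,0,0,0]
    - [5,0,-38,0,0,0]
    - [30,0,-20,0,0,0]
    - [40,0,0,0,0,0]

```text
t: 10.33
ee_pos: [483.2, -143.4, 114.8]
orientation: [2.431, 1.988, -0.004]
ft_force: [2.3, -0.4, 1.2]
width: 0.8
```

move_arm:
  deltas:
    - [40,0,0,0,0,0]
    - [40,0,0,0,0,0]
    - [40,0,0,0,0,0]
    - [15,0,0,0,0,0]

```text
t: 10.67
ee_pos: [513.3, -2.1, 118.2]
orientation: [2.426, 1.983, 0.006]
ft_force: [0.4, -0.5, -0.7]
width: 0.4
```

```bash
python3 bf.py;  python3 - <<'E'
from bev import *
from chk import draw
s=eyes.get_image("scene");d=eyes.get_image("top")
M=model((546.6,-261),np.radians(78.75),1.61)
np.save("top1.npy",d,allow_pickle=True)
draw(s,M,240,160,350,245,6,"pics/q5.png");draw(d,[],260,165,330,235,8,"pics/q6.png")
E
```

```text
t 10.67 bevelframe 247.5 83.2 z 118.2 F t -0.5 n -0.5 z -0.7 [2.426 1.983 0.006]
```

View pics/q5.png

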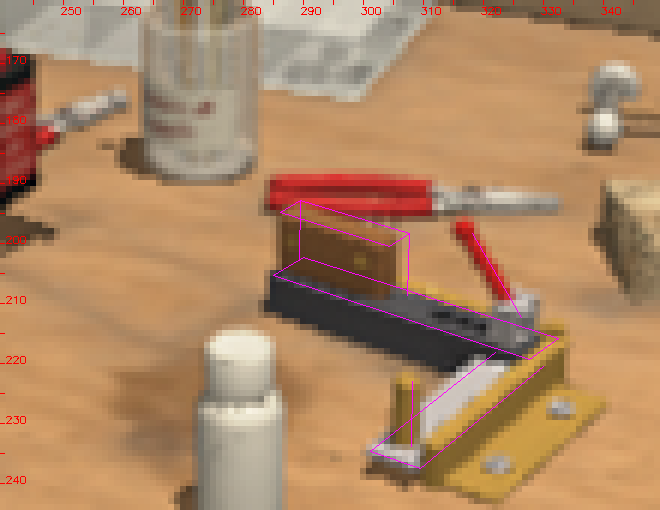

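View pics/q6.png

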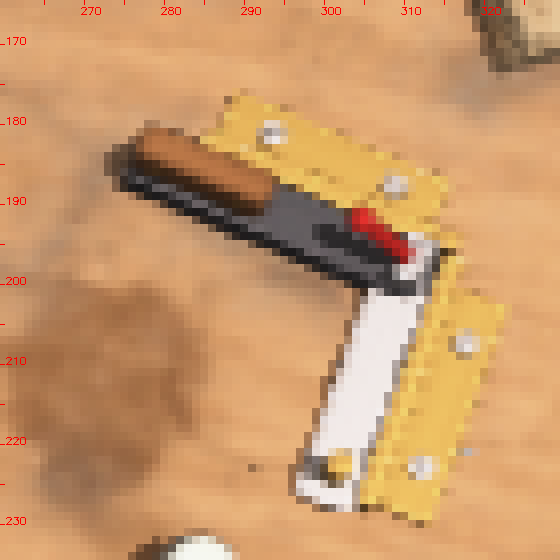

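```bash
cat > meas.py <<'E'
from e import *
def griplines(d,u0,u1,v0,v1,z=53):
    f=d["frame"].astype(float); R,G,B=f[...,0],f[...,1],f[...,2]
    m=((R-B>60)&(R<200)&(R>130)&(G<130)); k=np.zeros_like(m);k[v0:v1,u0:u1]=1;m&=k
    nn,l,st,c=cv2.connectedComponentsWithStats(m.astype(np.uint8));i=1+np.argmax(st[1:,4]);m=l==i
    v,u=np.nonzero(m);r=ray(d,np.c_[u,v],z)
    c=fit(r);return c,m.sum(),r
def edge(d,p0,p1,half=3,z=0,ch=None,n=40):
    """strongest brightness-gradient point across a segment"""
    g=d["frame"].astype(np.float32).mean(2) if ch is None else ch.astype(np.float32)
    p0=np.array(p0,float);p1=np.array(p1,float);t=(p1-p0)/np.linalg.norm(p1-p0);nn=np.array([-t[1],t[0]])
    s=np.arange(-half,half+.01,.1);o=[]
    for f in np.linspace(.05,.95,n):
        q=((p0+(p1-p0)*f)+np.outer(s,nn)).astype(np.float32)
        pr=cv2.remap(g,q[:,0].copy(),q[:,1].copy(),cv2.INTER_LINEAR).ravel()
        gr=np.abs(pr[10:]-pr[:-10]); k=gr>.6*gr.max(); o.append(p0+(p1-p0)*f+nn*(s[:-10][k]*gr[k]).sum()/gr[k].sum()+nn*.5)
    return fit(ray(d,o,z))
def dg(v): return np.degrees(np.arctan2(v[1],v[0]))%180
E
python3 - <<'E'
from meas import *
d=np.load("top1.npy",allow_pickle=True).item()
a=np.radians(78.75);t=np.array([np.cos(a),np.sin(a)]);n=np.array([-t[1],t[0]]);v=np.array([556.1,-274.5])
c,k,r=griplines(d,268,300,175,195); print("grip",dg(c[1]),"y",(c[0]-v)@n,"x",(c[0]-v)@t,k,c[2], "x ext",np.percentile((r[:,:2]-v)@t,[1,99]))
b=np.radians(171.1);tb=np.array([np.cos(b),np.sin(b)]);nb=np.array([-tb[1],tb[0]])
l=edge(d,(306,201),(297,225),z=13);print("blade left edge",dg(l[1]),"dist",(l[0]-v)@nb,l[2])
l=edge(d,(311,203),(304,227),z=13);print("blade right edge",dg(l[1]),"dist",(l[0]-v)@nb,l[2])
l=edge(d,(276,187),(306,200),z=0);print("stock lower edge bottom",dg(l[1]),"y",(l[0]-v)@n,l[2])
E
```

```text
grip 77.87188 y 13.295420184015269 x 106.92856808510001 74 3.436250644732171 x ext [ 78.5215184  136.76167041]
blade left edge 171.33131 dist -24.061422296714454 0.5409954373167528
blade right edge 170.9745 dist -2.4720549672648717 0.4344075332790682
stock lower edge bottom 79.00041 y 24.86989863976242 0.7558631026824405
```

```bash
python3 plan.py 552 -231 100 78.75 6
```

```text
t 10.77 pos [513.1  -3.3 118. ] width 0.1 F [-0.2 -0.7 -0.3] q6 0.17 q1 -0.03 rem [-215.6   82.9   19.1] [ 0.008  0.002 -0.002] rows 6
[[-35.9,13.8,3.2,0.001,0.0,-0.0],[-35.9,13.8,3.2,0.001,0.0,-0.0],[-35.9,13.8,3.1,0.001,0.0,-0.0],[-35.9,13.8,3.1,0.001,0.0,-0.0],[-35.9,13.8,3.1,0.001,0.0,-0.0]]
[[-36.0,13.8,3.0,0.001,0.0,-0.0]]
```

move_arm:
  deltas:
    - [-36,14,2,0,0,0]
    - [-36,14,2,0,0,0]
    - [-36,14,2,0,0,0]
    - [-36,14,2,0,0,0]
    - [-36,14,2,0,0,0]

```text
t: 11.18
ee_pos: [546.2, -193.8, 108.5]
orientation: [2.409, 2.007, 0.003]
ft_force: [-0.1, 0.4, 0.2]
width: 0.6
```

move_arm:
  deltas:
    - [-15,5,0,0,0,0]
    - [0,0,0,0,0,0]

```text
t: 11.35
ee_pos: [548.5, -218.9, 108.2]
orientation: [2.413, 1.997, 0.003]
ft_force: [0.2, 0.3, -0.4]
width: 0.3
```

```bash
python3 plan.py 552 -231 85 78.75; python3 bf.py
```

```text
t 11.35 pos [ 548.5 -218.9  108.2] width 0.3 F [ 0.2  0.3 -0.4] q6 -0.21 q1 -0.40 rem [-11.1   5.5  23.3] [0.008 0.005 0.008] rows 1
[[-11.1,5.5,23.3,0.008,0.005,0.008]]
t 11.35 bevelframe 41.7 6.3 z 108.2 F t 0.3 n -0.2 z -0.4 [2.413 1.997 0.003]
```

move_arm:
  deltas:
    - [-6,3,10,0.004,0.002,0.004]
    - [-5,3,12,0.004,0.002,0.004]
    - [0,0,0,0,0,0]

```text
t: 11.6
ee_pos: [550.9, -233.2, 84.2]
orientation: [-2.432, -1.988, 0.001]
ft_force: [0.6, 0.3, -0.7]
width: 0.5
```

```bash
python3 plan.py 552 -231 70 78.75; python3 bf.py;  python3 - <<'E'
from z import *
s=eyes.get_image("scene")
cv2.imwrite("pics/l1.png",zoom(s,270,140,350,245,6,""))
E
```

```text
t 11.60 pos [ 550.9 -233.2   84.2] width 0.5 F [ 0.6  0.3 -0.7] q6 -0.22 q1 -0.42 rem [ 2.4  0.6 14.2] [-0.001  0.    -0.004] rows 1
[[2.4,0.6,14.2,-0.001,0.0,-0.004]]
t 11.60 bevelframe 28.1 1.2 z 84.2 F t 0.4 n -0.5 z -0.7 [-2.432e+00 -1.988e+00  1.000e-03]
```

View pics/l1.png

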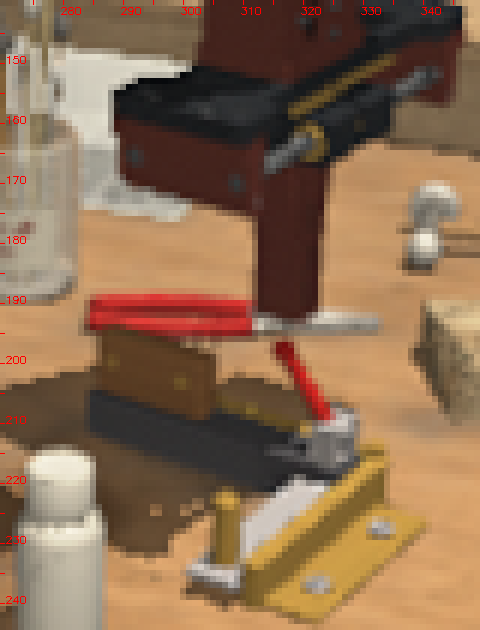

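move_arm:
  deltas:
    - [1,0.5,8,0,0,0]
    - [2,0,7,0,0,0]
    - [2,0,7,0,0,0]
    - [2,0,6,0,0,0]

```text
t: 11.98
ee_pos: [554.4, -221.3, 56.1]
orientation: [-2.429, -1.992, -0.003]
ft_force: [0.0, -0.0, 2.3]
width: 0.3
```

```bash
python3 bf.py
```

```text
t 11.98 bevelframe 40.5 0.1 z 56.1 F t -0.0 n -0.0 z 2.3 [-2.429 -1.992 -0.003]
```

move_arm:
  deltas:
    - [-0.5,0,6,0,0,0]
    - [-0.5,0,5,0,0,0]
    - [0,0,3,0,0,0]
    - [0,0,1,0,0,0]

```text
t: 12.32
ee_pos: [554.4, -219.3, 38.9]
orientation: [-2.424, -1.996, -0.003]
ft_force: [-1.6, 1.4, 15.0]
width: 0.3
```

```bash
python3 bf.py
```

```text
t 12.32 bevelframe 42.4 0.5 z 38.9 F t 1.1 n 1.9 z 15.0 [-2.424 -1.996 -0.003]
```

move_arm:
  deltas:
    - [0,0,-1,0,0,0]
    - [0,0,0,0,0,0]
    - [0,0,0,0,0,0]
    - [0,0,-15,0,0,0]
    - [0,0,-30,0,0,0]

```text
t: 12.73
ee_pos: [550.3, -218.4, 80.1]
orientation: [-2.417, -1.99, 0.006]
ft_force: [-0.3, -0.5, -0.5]
width: 0.4
```

move_arm:
  deltas:
    - [0,0,-30,0,0,0]
    - [25,-10,-10,0,0,0]
    - [30,-10,0,0,0,0]
    - [30,-10,0,0,0,0]
    - [30,-10,0,0,0,0]
  hand: 0

```text
t: 13.15
ee_pos: [537.1, -102.5, 127.2]
orientation: [2.433, 1.986, 0.001]
ft_force: [0.5, -0.5, -0.6]
width: 30.2
```

```bash
python3 bf.py;  python3 - <<'E'
from meas import *
from z import *
s=eyes.get_image("scene");d=eyes.get_image("top");np.save("top2.npy",d,allow_pickle=True)
cv2.imwrite("pics/l2.png",np.hstack([zoom(s,270,170,350,245,5,""),zoom(d,262,170,330,245,5,"")]))
E
```

```text
t 13.15 bevelframe 153.6 40.2 z 127.2 F t -0.4 n -0.6 z -0.6 [2.433e+00 1.986e+00 1.000e-03]
```

View pics/l2.png

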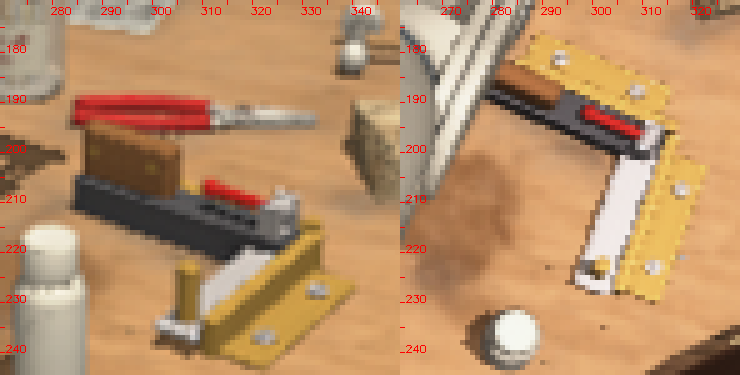

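```bash
python3 - <<'E'
from meas import *
from chk import *
d=np.load("top0.npy",allow_pickle=True).item();s=np.load("scene0.npy",allow_pickle=True).item()
f=d["frame"].astype(float)
l=edge(d,(178,193),(186,208),z=23,half=2.5,ch=f[...,0]-f[...,2])
l2=edge(d,(175.3,193),(184.5,208.5),z=23,half=2.,ch=f[...,0]-f[...,2])
l3=edge(d,(180,193),(187.5,207),z=23,half=2.,ch=f[...,0]-f[...,2])
for q in(l2,l3): print(q,dg(q[1]))
n=np.array([-l2[1][1],l2[1][0]]);print("width",n@(l3[0]-l2[0]))
r=(np.array([485.0,250.6]),np.array([np.cos(np.radians(78.3)),np.sin(np.radians(78.3))]))
v=inter(r,l2);print("vertex",v, "opening",180+dg(l2[1])-78.3, ray(d,[(177,190.5),(146.2,177.5)],22))
e=ray(d,[(146.0,177.3)],22)[0][:2];print("rail far end->vertex",np.linalg.norm(e-v))
P=[wallpts(v,np.radians(78.3),1),wallpts(v,np.radians(180+dg(l2[1])),-1)]
draw(d,P,140,165,200,225,8,"pics/j1.png");draw(s,P,140,178,190,225,8,"pics/j2.png")
i,j=cv2.imread("pics/j1.png"),cv2.imread("pics/j2.png");j=cv2.resize(j,None,fx=.75,fy=.75);j=cv2.copyMakeBorder(j,0,480-j.shape[0],0,0,0);cv2.imwrite("pics/j3.png",np.hstack([i,j]))
E
```

```text
(array([444.36664, 160.7351 ], dtype=float32), array([0.71650344, 0.69758356], dtype=float32), np.float64(0.18413503254291663)) 44.23345
(array([446.31012, 149.2918 ], dtype=float32), array([0.710798  , 0.70339614], dtype=float32), np.float64(0.16617896406695598)) 44.70012
width -9.554914
vertex [471.95160132 187.59166606] opening 145.93346 [[473.7926238  181.59958599  22.        ]
 [494.7414086  293.8895591   22.        ]]
rail far end->vertex 109.64397168542467
```

View pics/j3.png

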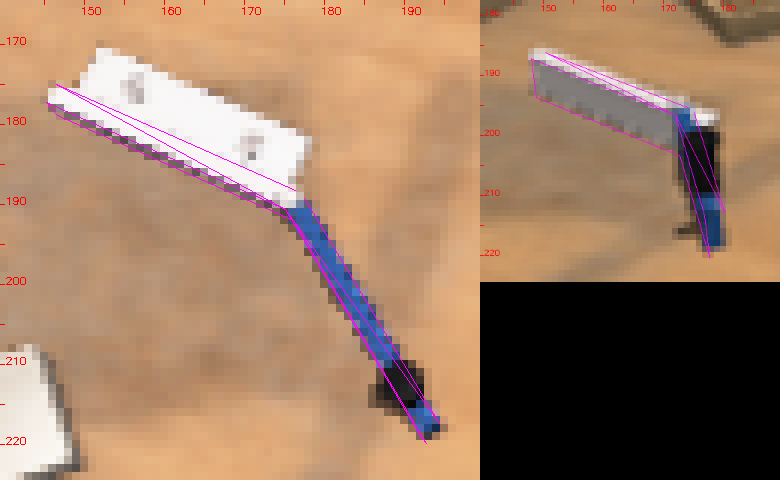

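```bash
python3 plan.py 564.6 -168.2 75 78.75
```

```text
t 13.25 pos [536.  -99.9 126.7] width 38.4 F [ 0.3 -0.4 -0.2] q6 -0.01 q1 -0.21 rem [-61.4  41.5  51.5] [-0.002 -0.001 -0.001] rows 3
[[-20.5,13.8,17.2,-0.001,-0.0,-0.0],[-20.5,13.8,17.2,-0.001,-0.0,-0.0],[-20.5,13.8,17.2,-0.001,-0.0,-0.0]]
```

move_arm:
  deltas:
    - [-20,14,14,0,0,0]
    - [-20,14,14,0,0,0]
    - [-18,12,14,0,0,0]
    - [0,0,0,0,0,0]

```text
t: 13.58
ee_pos: [566.0, -166.6, 84.1]
orientation: [2.42, 2.0, 0.001]
ft_force: [-0.3, 0.2, 0.7]
width: 44.1
```

```bash
python3 plan.py 564.6 -168.2 31 78.75
```

```text
t 13.58 pos [ 566.  -166.6   84.1] width 44.1 F [-0.3  0.2  0.7] q6 -0.12 q1 -0.31 rem [-1.8 -1.2 53.1] [0.002 0.001 0.006] rows 2
[[-0.9,-0.6,26.5,0.001,0.0,0.003],[-0.9,-0.6,26.5,0.001,0.0,0.003]]
```

move_arm:
  deltas:
    - [0,-1,22,0,0,0.003]
    - [0,0,20,0,0,0]
    - [0,0,8,0,0,0]
    - [0,0,1,0,0,0]

```text
t: 13.92
ee_pos: [565.4, -170.4, 31.3]
orientation: [2.427, 1.99, 0.001]
ft_force: [-0.8, -0.4, -0.2]
width: 44.1
```

```bash
python3 plan.py 564.6 -168.2 31 78.75
```

```text
t 13.92 pos [ 565.4 -170.4   31.3] width 44.1 F [-0.8 -0.4 -0.2] q6 -0.11 q1 -0.31 rem [ 2.  -1.2  0.3] [ 0.003  0.001 -0.001] rows 1
[[2.0,-1.2,0.3,0.003,0.001,-0.001]]
```

Aligned, so I'll grip.

move_arm:
  deltas:
    - [0,0,0,0,0,0]
    - [0,-0.5,0,0,0,0]
    - [0,0,0,0,0,0]
    - [0,0,0.5,0,0,0]
    - [0,0,0,0,0,0]
  hand: 1

```text
t: 14.33
ee_pos: [564.1, -170.1, 33.2]
orientation: [2.427, 1.991, -0.0]
ft_force: [-1.4, -0.6, -3.2]
width: 15.9
```

move_arm:
  deltas:
    - [0,0,0,0,0,0]
    - [0,0,0,0,0,0]

```text
t: 14.5
ee_pos: [563.7, -169.7, 33.5]
orientation: [2.427, 1.991, -0.0]
ft_force: [-0.6, -0.6, -4.4]
width: 16.0
```

```bash
python3 plan.py 564.6 -168.2 31 78.75
```

```text
t 14.50 pos [ 563.7 -169.7   33.5] width 16.0 F [-0.6 -0.6 -4.4] q6 -0.11 q1 -0.31 rem [1.6 0.5 2.5] [ 0.001  0.001 -0.   ] rows 1
[[1.6,0.5,2.5,0.001,0.001,-0.0]]
```

move_arm:
  deltas:
    - [0,0,-15,0,0,0]
    - [0,0,-30,0,0,0]
    - [0,0,-35,0,0,0]
    - [0,0,-25,0,0,0]

```text
t: 14.83
ee_pos: [558.6, -167.4, 134.4]
orientation: [-2.42, -1.986, 0.012]
ft_force: [0.3, -0.4, -4.4]
width: 16.0
```

```bash
python3 plan.py 471 295 145 78.3 14; python3 - <<'E'
from h import *
s=eyes.get_image("scene");crop(s,220,120,350,245,5,"pics/k1.png")
E
```

```text
t 14.83 pos [ 558.6 -167.4  134.4] width 16.0 F [ 0.3 -0.4 -4.4] q6 -0.11 q1 -0.31 rem [ 436.4 -176.4   -7.9] [-0.013 -0.001  0.008] rows 14
[[31.2,-12.6,-0.6,-0.001,-0.0,0.001],[31.2,-12.6,-0.6,-0.001,-0.0,0.001],[31.2,-12.6,-0.6,-0.001,-0.0,0.001],[31.1,-12.7,-0.6,-0.001,-0.0,0.001],[31.1,-12.7,-0.6,-0.001,-0.0,0.001]]
[[31.1,-12.7,-0.6,-0.001,-0.0,0.001],[31.1,-12.7,-0.6,-0.001,-0.0,0.001],[31.1,-12.7,-0.7,-0.001,-0.0,0.001],[31.1,-12.7,-0.7,-0.001,-0.0,0.001],[31.1,-12.7,-0.7,-0.001,-0.0,0.001]]
[[31.1,-12.8,-0.7,-0.001,-0.0,0.001],[31.1,-12.8,-0.7,-0.001,-0.0,0.001],[31.1,-12.8,-0.7,-0.001,-0.0,0.001],[31.1,-12.8,-0.7,-0.001,-0.0,0.001]]
```

View pics/k1.png

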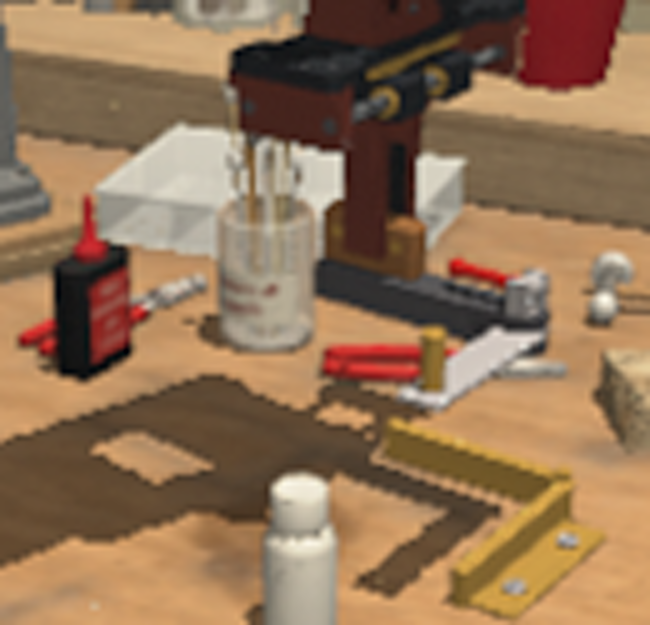

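The bevel has lifted cleanly, locked and level. I'm carrying it across to the jig.

move_arm:
  deltas:
    - [20,-9,-3,-0.01,0,0.004]
    - [31,-13,-2,0,0,0.004]
    - [31,-13,-2,0,0,0]
    - [31,-13,-2,0,0,0]
    - [31,-13,-1,0,0,0]

```text
t: 15.3
ee_pos: [533.7, -16.3, 150.0]
orientation: [2.436, 1.963, 0.015]
ft_force: [0.9, -0.5, -4.1]
width: 15.8
```

```bash
python3 plan.py 471 295 145 78.3 9
```

```text
t 15.30 pos [533.7 -16.3 150. ] width 15.8 F [ 0.9 -0.5 -4.1] q6 0.17 q1 -0.05 rem [ 290.8 -127.6    2.7] [ 0.016  0.001 -0.01 ] rows 9
[[32.3,-14.2,0.3,0.002,0.0,-0.001],[32.3,-14.1,0.3,0.002,0.0,-0.001],[32.3,-14.1,0.4,0.002,0.0,-0.001],[32.4,-14.1,0.4,0.002,0.0,-0.001],[32.4,-14.0,0.4,0.002,0.0,-0.001]]
[[32.4,-14.0,0.4,0.002,0.0,-0.001],[32.4,-14.0,0.5,0.002,0.0,-0.001],[32.4,-13.9,0.5,0.002,0.0,-0.001],[32.4,-13.9,0.5,0.002,0.0,-0.001]]
```

move_arm:
  deltas:
    - [32,-14,0,0.008,0,-0.005]
    - [32,-14,0,0.008,0,-0.005]
    - [32,-14,0,0,0,0]
    - [32,-14,0,0,0,0]
    - [32,-14,0,0,0,0]

```text
t: 15.72
ee_pos: [494.7, 162.3, 146.5]
orientation: [2.438, 1.981, -0.001]
ft_force: [1.0, -0.5, -4.1]
width: 16.0
```

```bash
python3 plan.py 471 295 130 78.3
```

```text
t 15.72 pos [494.7 162.3 146.5] width 16.0 F [ 1.  -0.5 -4.1] q6 0.50 q1 0.29 rem [125.1 -50.3  16.5] [-0.     0.    -0.002] rows 4
[[31.3,-12.6,4.1,-0.0,0.0,-0.0],[31.3,-12.6,4.1,-0.0,0.0,-0.0],[31.3,-12.6,4.1,-0.0,0.0,-0.0],[31.3,-12.5,4.1,-0.0,0.0,-0.0]]
```

move_arm:
  deltas:
    - [31,-13,2,0,0,0]
    - [31,-13,2,0,0,0]
    - [31,-13,2,0,0,0]
    - [12,-4,2,0,0,0]
    - [0,0,0,0,0,0]

```text
t: 16.13
ee_pos: [469.9, 285.4, 134.9]
orientation: [-2.431, -1.988, -0.003]
ft_force: [0.3, -0.5, -5.2]
width: 16.1
```

```bash
python3 plan.py 471 295 60 78.3
```

```text
t 16.13 pos [469.9 285.4 134.9] width 16.1 F [ 0.3 -0.5 -5.2] q6 0.72 q1 0.52 rem [ 9.4 -0.8 74.9] [ 0.    -0.002  0.004] rows 2
[[4.7,-0.4,37.5,0.0,-0.001,0.002],[4.8,-0.4,37.5,0.0,-0.001,0.002]]
```

move_arm:
  deltas:
    - [6,-2,25,0,0,0.004]
    - [4,-2,30,0,0,0]
    - [0,0,12,0,0,0]
    - [0,0,0,0,0,0]

```text
t: 16.47
ee_pos: [469.2, 296.2, 65.2]
orientation: [2.433, 1.987, 0.008]
ft_force: [-0.2, 0.1, -4.6]
width: 15.7
```

```bash
python3 plan.py 471 295 34 78.3;python3 - <<'E'
from z import *
s=eyes.get_image("scene");d=eyes.get_image("top")
cv2.imwrite("pics/k2.png",np.hstack([zoom(s,130,160,200,235,6,""),zoom(d,140,160,200,235,6,"")]))
E
```

```text
t 16.47 pos [469.2 296.2  65.2] width 15.7 F [-0.2  0.1 -4.6] q6 0.74 q1 0.54 rem [-1.   1.9 31.2] [ 0.004 -0.004  0.003] rows 1
[[-1.0,1.9,31.2,0.004,-0.004,0.003]]
```

View pics/k2.png

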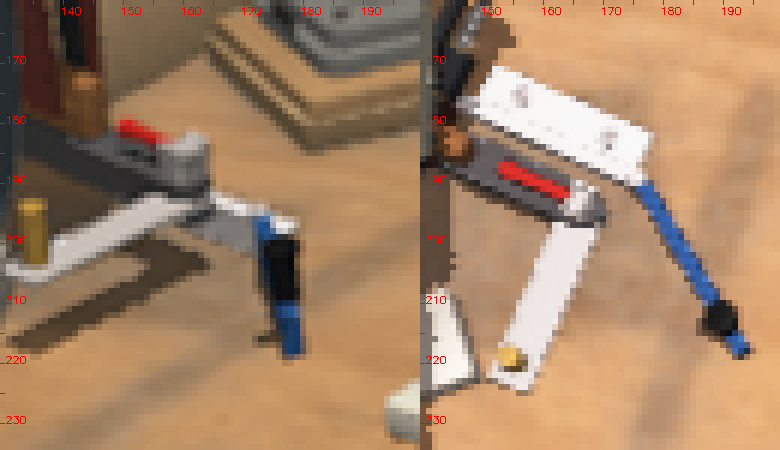

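move_arm:
  deltas:
    - [0,1,14,0.004,-0.004,0.003]
    - [0,0,12,0,0,0]
    - [0,0,3,0,0,0]
    - [0,0,0,0,0,0]

```text
t: 16.9
ee_pos: [474.7, 295.6, 40.8]
orientation: [2.439, 1.979, 0.013]
ft_force: [0.1, -0.7, -4.2]
width: 16.3
```

```bash
python3 plan.py 481 293 33 78.3
```

```text
t 16.90 pos [474.7 295.6  40.8] width 16.3 F [ 0.1 -0.7 -4.2] q6 0.74 q1 0.54 rem [-1.3  6.6  7.8] [ 0.006 -0.006 -0.003] rows 1
[[-1.3,6.6,7.8,0.006,-0.006,-0.003]]
```

move_arm:
  deltas:
    - [0,-2,3,0.006,-0.006,-0.003]
    - [0,-1,3,0,0,0]
    - [0,0,2,0,0,0]
    - [0,0,0,0,0,0]

```text
t: 17.23
ee_pos: [473.4, 297.1, 35.1]
orientation: [2.436, 1.982, 0.005]
ft_force: [-1.1, -0.9, -3.1]
width: 16.2
```

```bash
python3 plan.py 481 293 33 78.3
```

```text
t 17.23 pos [473.4 297.1  35.1] width 16.2 F [-1.1 -0.9 -3.1] q6 0.74 q1 0.54 rem [-2.5  8.2  2.1] [ 0.003 -0.002 -0.001] rows 1
[[-2.5,8.2,2.1,0.003,-0.002,-0.001]]
```

move_arm:
  deltas:
    - [-1,2,1.5,0.003,0,0]
    - [-1,2,0.5,0,0,0]
    - [0,1,0.3,0,0,0]

```text
t: 17.48
ee_pos: [477.7, 294.7, 33.7]
orientation: [-2.435, -1.98, -0.002]
ft_force: [-2.9, 1.8, 0.3]
width: 15.7
```

```bash
python3 plan.py 481 293 33 78.3
```

```text
t 17.48 pos [477.7 294.7  33.7] width 15.7 F [-2.9  1.8  0.3] q6 0.73 q1 0.53 rem [-0.9  3.6  0.7] [-0.001 -0.003 -0.001] rows 1
[[-0.9,3.6,0.7,-0.001,-0.003,-0.001]]
```

move_arm:
  deltas:
    - [-0.5,1.5,0.2,0,-0.003,0]
    - [-0.5,1.5,0,0,0,0]
    - [0,1,0,0,0,0]

```text
t: 17.73
ee_pos: [481.4, 292.5, 33.6]
orientation: [-2.437, -1.981, 0.003]
ft_force: [-1.9, 1.5, 0.9]
width: 15.9
```

```bash
python3 plan.py 481 293 33 78.3
```

```text
t 17.73 pos [481.4 292.5  33.6] width 15.9 F [-1.9  1.5  0.9] q6 0.73 q1 0.52 rem [ 0.4 -0.5  0.6] [-0.002  0.001 -0.002] rows 1
[[0.4,-0.5,0.6,-0.002,0.001,-0.002]]
```

move_arm:
  deltas:
    - [0,1,0,0,0,0]
    - [0,1,0,0,0,0]

```text
t: 17.9
ee_pos: [482.7, 292.0, 33.5]
orientation: [-2.437, -1.979, 0.006]
ft_force: [-9.1, 5.7, 5.2]
width: 15.7
```

```bash
python3 plan.py 481 293 33 78.3
```

```text
t 17.90 pos [482.7 292.   33.5] width 15.7 F [-9.1  5.7  5.2] q6 0.73 q1 0.52 rem [ 0.7 -1.8  0.5] [-0.004  0.002 -0.002] rows 1
[[0.7,-1.8,0.5,-0.004,0.002,-0.002]]
```

```bash
python3 - <<'E'
from z import *
s=eyes.get_image("scene");d=eyes.get_image("top");np.save("top3.npy",d,allow_pickle=True)
cv2.imwrite("pics/k3.png",np.hstack([zoom(s,130,170,190,230,6,""),zoom(d,140,165,205,225,6,"")]))
E
```

```text
(no output)
```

View pics/k3.png

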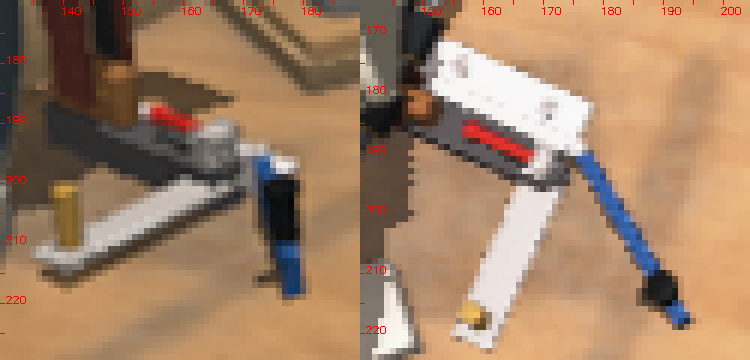

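```bash
cat > jm.py <<'E'
from meas import *
a=np.radians(78.3);t=np.array([np.cos(a),np.sin(a)]);n=np.array([-t[1],t[0]]);v=np.array([472.,187.5])
def rep(d):
    R=edge(d,(172,198),(163,221),z=13,half=2.5);L=edge(d,(165.5,199),(156,220),z=13,half=2.5)
    for nm,l in(("right",R),("left",L)):
        k=(v+n*12-l[0])@n/(l[1]@n); q=l[0]+l[1]*k  # at jig y=12
        print(nm,dg(l[1])-78.3,"x at jig y=12: %.1f"%((q-v)@t),l[2])
if __name__=="__main__":
    rep(np.load("top3.npy",allow_pickle=True).item())
E
python3 jm.py
```

```text
right 92.182755 x at jig y=12: 0.5 0.40665052142828684
left 92.167755 x at jig y=12: 23.9 0.31967521038734104
```

move_arm:
  deltas:
    - [0,-0.5,0,0,0,0]
    - [0,0,0,0,0,0]

```text
t: 18.17
ee_pos: [482.4, 292.0, 33.5]
orientation: [-2.436, -1.981, 0.006]
ft_force: [-1.0, -0.1, -0.4]
width: 15.7
```

move_arm:
  deltas:
    - [0,0,0,0,0,0]
    - [0,0,0,0,0,0]
    - [0,0,0,0,0,0]
  hand: 0.2

```text
t: 18.42
ee_pos: [484.1, 292.2, 33.9]
orientation: [-2.436, -1.983, 0.001]
ft_force: [0.0, -1.0, -1.1]
width: 32.5
```

move_arm:
  deltas:
    - [0,-2,-20,0,0,0]
    - [0,0,-30,0,0,0]
    - [0,0,-35,0,0,0]
    - [0,0,-15,0,0,0]

```text
t: 18.75
ee_pos: [480.7, 290.9, 133.0]
orientation: [-2.436, -1.983, 0.013]
ft_force: [1.1, 0.3, -0.4]
width: 35.2
```

```bash
python3 plan.py 481 293 33 78.3; python3 - <<'E'
from z import *
import jm
s=eyes.get_image("scene");d=eyes.get_image("top");np.save("top4.npy",d,allow_pickle=True)
cv2.imwrite("pics/k4.png",np.hstack([zoom(s,130,170,190,230,6,""),zoom(d,140,165,205,225,6,"")]))
jm.rep(d)
E
```

```text
t 18.75 pos [480.7 290.9 133. ] width 35.2 F [ 1.1  0.3 -0.4] q6 0.73 q1 0.52 rem [  2.7   0.4 100. ] [-0.006  0.006  0.   ] rows 3
[[0.9,0.1,33.3,-0.002,0.002,0.0],[0.8,0.1,33.3,-0.002,0.002,0.0],[0.8,0.0,33.3,-0.002,0.002,0.0]]
right 92.14961 x at jig y=12: 0.5 0.42141916047935757
left 92.39897 x at jig y=12: 24.0 0.18327349893373557
```

View pics/k4.png

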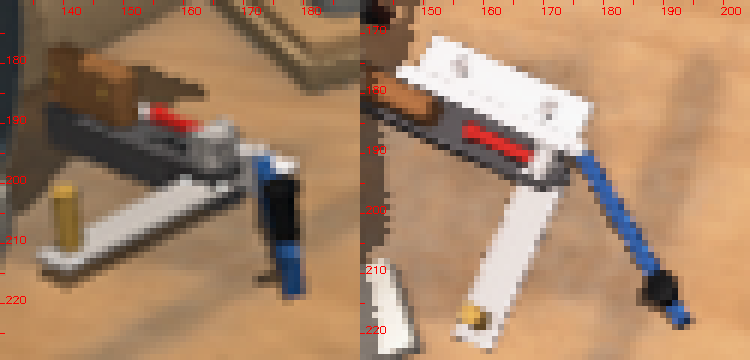

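```bash
python3 plan.py 429 94 120 110 7
```

```text
t 18.85 pos [481.2 291.2 132.6] width 35.0 F [-0.2  0.3 -0.3] q6 0.73 q1 0.52 rem [-203.7  -11.1   13.6] [-0.005  0.003 -0.553] rows 7
[[-29.1,-1.6,1.9,-0.001,0.0,-0.079],[-28.9,-3.9,1.9,-0.001,0.0,-0.079],[-28.5,-6.1,1.9,-0.001,0.0,-0.079],[-27.9,-8.4,1.9,-0.001,0.0,-0.079],[-27.2,-10.6,1.9,-0.001,0.0,-0.079]]
[[-26.2,-12.7,1.9,-0.001,0.0,-0.079],[-25.2,-14.7,1.8,-0.001,0.0,-0.079]]
```

move_arm:
  deltas:
    - [-29,-2,1,0,0,-0.079]
    - [-29,-4,1,0,0,-0.079]
    - [-28.5,-6,1,0,0,-0.079]
    - [-28,-8,1,0,0,-0.079]
    - [-27,-11,1,0,0,-0.079]
  hand: 1

```text
t: 19.27
ee_pos: [445.0, 150.3, 125.6]
orientation: [1.972, 2.444, -0.001]
ft_force: [-0.0, 0.1, -0.8]
width: 5.2
```

move_arm:
  deltas:
    - [-26,-13,1,0,0,-0.079]
    - [-18,-10,1,0,0,-0.079]
    - [0,0,0,0,0,0]

```text
t: 19.52
ee_pos: [428.4, 95.8, 120.2]
orientation: [-1.759, -2.599, 0.009]
ft_force: [-0.6, 0.1, 0.0]
width: 0.7
```

```bash
python3 plan.py 429 94 30 110
```

```text
t 19.52 pos [428.4  95.8 120.2] width 0.7 F [-0.6  0.1  0. ] q6 -0.18 q1 0.19 rem [-1.8  0.5 90.2] [-0.007  0.001  0.032] rows 3
[[-0.6,0.2,30.1,-0.002,0.0,0.011],[-0.6,0.1,30.1,-0.002,0.0,0.011],[-0.6,0.0,30.1,-0.002,0.0,0.011]]
```

move_arm:
  deltas:
    - [-1,0,28,0,0,0.01]
    - [0,0,30,0,0,0.01]
    - [-3,0,20,0,0,0.01]
    - [0,0,5,0,0,0]
    - [0,0,0,0,0,0]

```text
t: 19.93
ee_pos: [431.3, 92.2, 32.9]
orientation: [-1.817, -2.561, 0.005]
ft_force: [-0.1, 0.3, -0.2]
width: 0.4
```

```bash
cat > af.py <<'E'
from h import *
o=ctrl.get_obs();p=np.array(o["ee_pos"]);F=np.array(o["ft_force"]);v=np.array([472.,187.5])
q=p[:2]-v; a=np.radians(78.3);t=np.array([np.cos(a),np.sin(a)]);n=np.array([-t[1],t[0]])
rr=np.hypot(*q);th=np.degrees(np.arctan2(q@n,q@t))%360
R=cv2.Rodrigues(np.array(o["orientation"]))[0]
print("t %.2f pos %s r %.1f ang(jig) %.1f phi %.1f F"%(o["t"],p.round(1),rr,th,np.degrees(np.arctan2(R[1,0],R[0,0]))),F.round(1))
E
python3 af.py; python3 - <<'E'
from z import *
s=eyes.get_image("scene");d=eyes.get_image("top")
cv2.imwrite("pics/m1.png",np.hstack([zoom(s,130,160,200,230,5,""),zoom(d,140,165,215,235,5,"")]))
E
```

```text
t 19.93 pos [431.3  92.2  32.9] r 103.6 ang(jig) 168.6 phi 109.3 F [-0.1  0.3 -0.2]
```

View pics/m1.png

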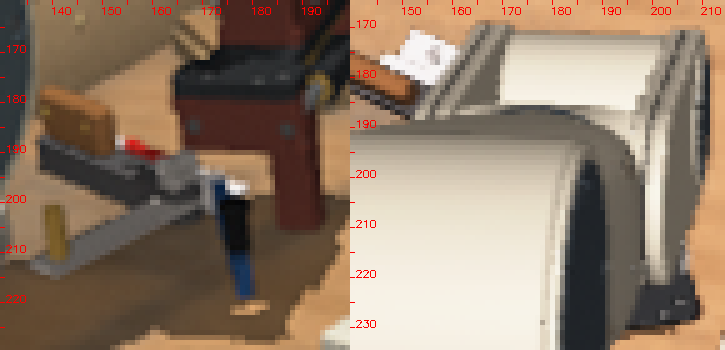

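```bash
cat > arc.py <<'E'
import sys
from plan import *
def arc(ths,phis,r=97,z=30):
    o=ctrl.get_obs();p=np.array(o["ee_pos"]);R=Ro.from_rotvec(o["orientation"]);rows=[]
    for th,ph in zip(ths,phis):
        w=np.radians(th+78.3);T=np.r_[472+r*np.cos(w),187.5+r*np.sin(w),z];RT=Ro.from_matrix(down(np.radians(ph)))
        rows.append([round(float(x),1) for x in R.inv().apply(T-p)]+[round(float(x),3) for x in (R.inv()*RT).as_rotvec()]);p,R=T,RT
    print(str(rows).replace(" ",""))
n=(len(sys.argv)-1)//2
a=[float(x) for x in sys.argv[1:]];arc(a[:n],a[n:])
E
python3 arc.py 161 154 147 140 133 107 104 101 98 95
```

```text
[[14.2,-5.1,4.2,-0.001,0.001,0.041],[9.2,-7.4,0.0,0.0,0.0,0.052],[9.7,-6.8,0.0,0.0,0.0,0.052],[10.2,-6.1,0.0,0.0,0.0,0.052],[10.6,-5.3,0.0,0.0,0.0,0.052]]
```

move_arm:
  deltas:
    - [11,-5,1,0,0,0.04]
    - [9,-7,0,0,0,0.05]
    - [9.5,-7,0,0,0,0.05]
    - [10,-6,0,0,0,0.05]
    - [9,-5,0,0,0,0.05]

```text
t: 20.45
ee_pos: [395.5, 134.6, 38.0]
orientation: [2.119, 2.31, 0.011]
ft_force: [1.2, -0.8, -1.0]
width: 0.3
```

```bash
python3 af.py; python3 arc.py 129 122 116 112 108 93 89 86 83 81
```

```text
t 20.45 pos [395.5 134.6  38. ] r 93.0 ang(jig) 136.3 phi 95.0 F [ 1.2 -0.8 -1. ]
[[9.2,-9.0,7.9,0.01,0.0,0.034],[11.1,-4.2,0.0,0.0,0.0,0.07],[9.6,-3.2,0.0,0.0,0.0,0.052],[6.5,-1.9,0.0,0.0,0.0,0.052],[6.5,-1.8,0.0,0.0,0.0,0.035]]
```

move_arm:
  deltas:
    - [8,-7,4,0.01,0,0.034]
    - [9,-4,3,0,0,0.06]
    - [8,-3,2,0,0,0.05]
    - [5,-2,1,0,0,0.05]

```text
t: 20.78
ee_pos: [380.5, 167.8, 33.0]
orientation: [2.344, 2.086, 0.012]
ft_force: [0.1, -1.4, -0.8]
width: 0.4
```

```bash
python3 af.py; python3 - <<'E'
from z import *
s=eyes.get_image("scene");d=eyes.get_image("top")
cv2.imwrite("pics/m2.png",np.hstack([zoom(s,130,160,200,230,5,""),zoom(d,140,165,215,235,5,"")]))
E
```

```text
t 20.78 pos [380.5 167.8  33. ] r 93.6 ang(jig) 113.8 phi 83.3 F [ 0.1 -1.4 -0.8]
```

View pics/m2.png

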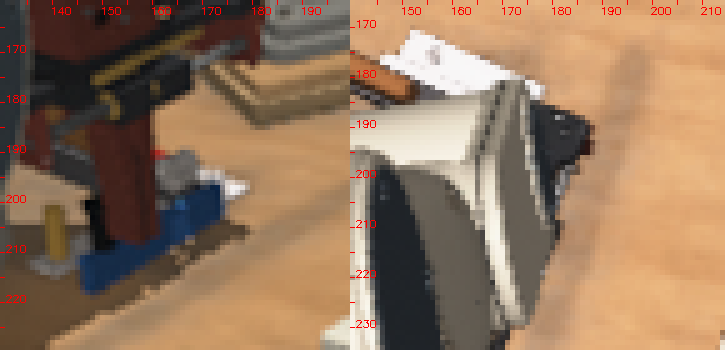

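move_arm:
  deltas:
    - [4,-0.5,0.5,0.01,0,0.03]
    - [3,0,0,0,0,0.01]
    - [0,0,0,0,0,0]

```text
t: 21.13
ee_pos: [381.9, 175.6, 34.6]
orientation: [-2.378, -2.048, -0.006]
ft_force: [-0.2, -0.3, -0.8]
width: 0.5
```

```bash
python3 af.py; python3 - <<'E'
from z import *
s=eyes.get_image("scene");cv2.imwrite("pics/m3.png",zoom(s,130,170,190,225,8,""))
E
```

```text
t 21.13 pos [381.9 175.6  34.6] r 90.9 ang(jig) 109.2 phi 81.5 F [-0.2 -0.3 -0.8]
```

View pics/m3.png

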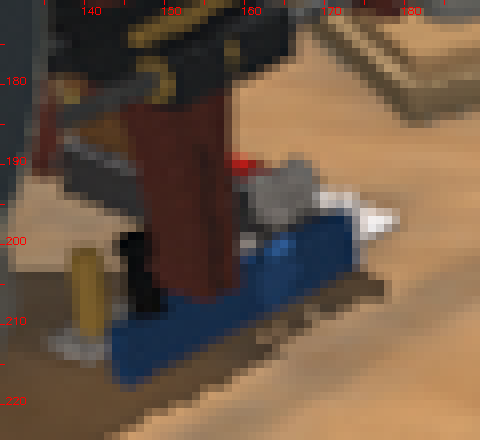

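move_arm:
  deltas:
    - [1.5,-0.5,0.3,0,0,0.01]
    - [1,-0.5,0,0,0,0]
    - [0,0,0,0,0,0]

```text
t: 21.43
ee_pos: [381.9, 177.9, 34.9]
orientation: [-2.388, -2.038, -0.009]
ft_force: [-0.8, 0.0, -0.2]
width: 0.2
```

```bash
python3 af.py
```

```text
t 21.43 pos [381.9 177.9  34.9] r 90.6 ang(jig) 107.8 phi 81.0 F [-0.8  0.  -0.2]
```

move_arm:
  deltas:
    - [-6,0,0,0,0,0]
    - [-12,0,-20,0,0,0]
    - [-20,0,-35,0,0,0]
    - [-35,0,-20,0,0,0]
    - [-40,0,0,0,0,0]

```text
t: 21.85
ee_pos: [365.9, 65.7, 110.8]
orientation: [-2.379, -2.05, -0.01]
ft_force: [1.7, 0.2, -0.6]
width: 0.3
```

move_arm:
  deltas:
    - [-40,8,0,0,0,0]
    - [-40,8,0,0,0,0]
    - [-40,8,0,0,0,0]
    - [-30,8,0,0,0,0]

```text
t: 22.18
ee_pos: [373.6, -93.9, 112.6]
orientation: [2.372, 2.054, 0.017]
ft_force: [1.0, 0.3, 0.1]
width: 0.2
```

```bash
python3 af.py; cat > fin.py <<'E'
from z import *
import sys
s=eyes.get_image("scene");d=eyes.get_image("top");k=sys.argv[1];np.save(f"tf{k}.npy",d,allow_pickle=True)
cv2.imwrite(f"pics/f{k}t.png",zoom(d,135,165,190,230,8,""));cv2.imwrite(f"pics/f{k}s.png",zoom(s,125,170,190,225,8,""))
E
python3 fin.py 1
```

```text
t 22.18 pos [373.6 -93.9 112.6] r 298.1 ang(jig) 172.4 phi 81.8 F [1.  0.3 0.1]
```

View pics/f1t.png

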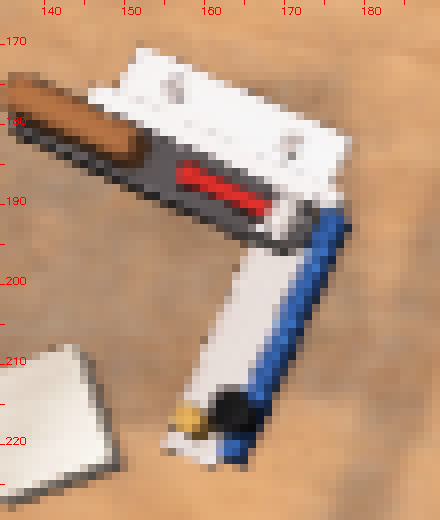

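View pics/f1s.png

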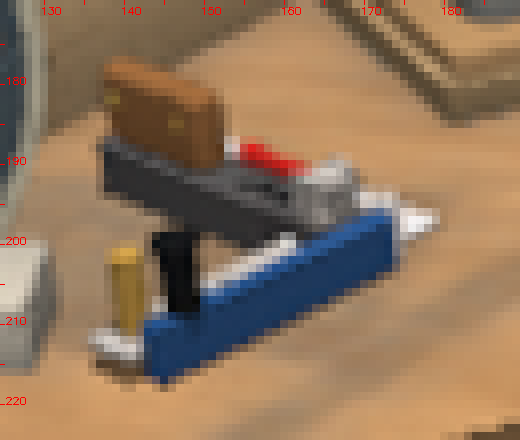

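```bash
cat > fm.py <<'E'
from meas import *
import sys
d=np.load(f"tf{sys.argv[1]}.npy",allow_pickle=True).item()
a=np.radians(78.3);t=np.array([np.cos(a),np.sin(a)]);n=np.array([-t[1],t[0]]);v=np.array([472.,187.5])
f=d["frame"].astype(float);c=f[...,0]-f[...,2]
I=edge(d,(172.5,196),(165,213),z=23,half=2,ch=f[...,0]);O=edge(d,(176.5,195),(168.5,213),z=23,half=2,ch=c);L=edge(d,(164,199),(157,215),z=13,half=2)
O1=edge(d,(176.5,195),(168.5,213),z=23,half=2,ch=f[...,0])
for nm,l in(("inner",I),("outer",O),("outerR",O1),("bladeL",L)):
    th=dg(l[1]);k=(v+n*56-l[0])@n/(l[1]@n);q=l[0]+l[1]*k
    print(nm,"ang %.2f x at jig y=56: %.1f res %.2f"%(th-78.3,(q-v)@t,l[2]))
S=edge(d,(141,183),(165,194),z=0,half=2);print("stock lower edge ang",dg(S[1])-78.3,"y",(S[0]-v)@n)
E
python3 fm.py 1
```

```text
inner ang 92.22 x at jig y=56: -3.0 res 0.18
outer ang 92.45 x at jig y=56: -14.5 res 0.32
outerR ang 92.54 x at jig y=56: -15.9 res 0.25
bladeL ang 92.37 x at jig y=56: 22.2 res 0.26
stock lower edge ang -0.31903076 y 24.276379102827356
```

The arm face is parallel to the blade within about 0.3°, and the gap is about 1 mm. The stock is flush on the rail. I'm handing in.

```bash
python3 -c "
from workcell import ctrl
print(ctrl.close_job())"
```

```text
the job is handed in; nothing more can be done
None
```

The job is handed in, about 22 s into the 67 s allowed. The bevel sits locked in the mitre jig with the blue arm swung in against its blade.

I seated the bevel in the brass corner by feeling for contact on both legs, then pushed the blade against the second leg by its stud. After checking it was flush in both camera views, I pressed the lever down to its stop (15 N). I carried the locked bevel to the jig, pressed the stock against the rail, released it, and pushed the blue arm in by its knob.

**Last checks, from the top camera (good to about 2 mm):**

| Check | Measured | Limit |
|---|---|---|
| Stock angle to rail | 0.3° | 2.6° |
| Stock offset from rail | about 0.3 mm | 3.5 mm |
| Pivot along rail from vertex (measured just before the arm swing) | about 12 mm | 0 to 30 mm |
| Blade angle | 92.2° to 92.4° | – |
| Blue arm angle | 92.2° to 92.5° | within 2.6° of the blade |
| Gap between arm and blade | 0 to 2 mm | 3.5 mm |

- **Disagreement:** the arm's outer edge at first suggested a gap of up to about 4 mm. I put that down to seeing the edge near the bench rather than at the top, and a rough correction brought it to about 0 to 1 mm.
- **Not felt by force:** I stopped the arm on position, so there was no clear contact force between it and the blade at the end.
- **Bystanders:** none were knowingly touched, but I did not measure their positions again at the end.

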